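# Snuff the lantern candle

### The job

Closing time: put out the tealight in the open-fronted lantern. Take the brass snuffer out of its slotted stand, reach in under the lantern's roof, lower the bell level and centred over the flame right down to the wax, without knocking the glass or pressing hard, and hold it there for a second or so; then hang the snuffer back by its collar in the stand and let go. Leave the lantern, its candle glass and everything else on the bar where they are.

Things in the scene. Friction and masses are not known exactly. Their poses are not given: they have to be found in the camera images.
- snuffer: Brass candle snuffer with a wooden grip, 130 g, hung upright in its stand. Origin: where the straight handle meets the bell; +z runs up the handle. The bell lies below the origin, bent 30 degrees off the handle's line towards the snuffer's -x: lean the handle's top 30 degrees towards its -x and the bell stands level. Handle upright, the bell's lowest point is 46 mm below the origin.
- handle_grip (a point): Point in the upper half of the snuffer's dark wooden grip, on the handle's axis 185 mm above the snuffer's origin, axes as the snuffer's. Grip 18 mm along x, 14 mm along y, from 130 to 222 mm above that origin; the handle ends at 225 mm. Take it from above, in line with the handle. Below it are the collar and a round shank 8.4 mm thick.
- bell_mouth (a point): Centre of the bell's mouth, at (-21, 0, -36.4) mm in the snuffer's frame; its z axis is the bell's axis from mouth to top, vertical when the bell is level. Bell 37 mm across outside and 33 mm inside at the mouth, narrowing to 12 mm at the top; 44 mm high, inside 36 mm deep.
- collar (a point): Centre of the underside of the snuffer's square flat collar (23 x 23 mm, 5 mm thick), on the handle's axis 125 mm above the snuffer's origin. By it the snuffer hangs on the stand's arm.
- stand: Dark steel snuffer stand, fixed to the bar. Origin: centre of its round foot (104 mm across, 12 mm high) on the bar. A post 41 mm behind (+x), topped by a ball 216 mm high, carries a flat arm with a slot open to the front (-x). The snuffer hangs upright on the stand's axis, shank in the slot, its x axis about along the stand's x, the bell 23 mm above the foot.
- seat (a point): Where the centre of the collar's underside belongs: on the stand's axis at the arm's upper face, 206 mm above the bar; axes as the stand's. The arm is 6 mm thick. A stop 16 to 20 mm behind (+x) rises 5 mm above the arm.
- slot_end (a point): Front end of the stand's slot, 24 mm in front (-x) of the seat at the arm's upper face. Slot 13 mm wide, a tine 12 mm wide either side. The last 5 mm of the tines turn up 4 mm above the arm, so the collar must be lifted over them (10 mm is ample) to slide out or in along the stand's x.
- lantern: Black steel candle lantern, about 1.6 kg, loose. Origin: centre of its base (120 x 120 mm) on the bar; the open front faces its -x, glass sides, steel back. Floor 8 mm above the bar, a front lip up to 17 mm; the opening is 98 mm wide between the front posts. Roof with a ring on top, up to about 340 mm.
- opening (a point): Middle of the lower front edge of the lantern's roof, 61 mm in front (-x) of the lantern's middle, 235 mm above the bar; axes as the lantern's. The flat underside of the roof (122 x 122 mm) lies at this height: the bell and handle must pass below and in front of this edge.
- candle_glass: Low bowl-shaped votive glass, 74 mm across, 43 mm high, loose on the lantern's floor, 6 to 14 mm in front (-x) of its middle. Origin: centre of its underside. Inner floor 8 mm up; open mouth about 58 mm across inside.
- candle: The lantern's tealight, 40 mm across, loose in the glass. Origin: centre of its underside; wax surface 16 mm above, wick in the middle, flame up to 44 mm. The flame is only drawn: it gives no resistance and stays drawn after being snuffed.
- bar_votive: Bystander: the same kind of votive glass with a lit tealight, in the open at the front of the bar. Origin: centre of its underside. Leave it.
- near_bottle: Bystander: half-bottle of wine, 58 mm across, 235 mm high, loose, between the lantern and the stand and a little behind them. Origin: centre of its underside.

How it is judged (in metres and radians):
On the way, in this order (a step that is already met when the one before it is completed fails the run):
1. the snuffer has been taken out of its stand, its collar more than 60 mm from the seat (distance between collar and seat above 0.06 m), for 0.1 s.
2. the bell covers the flame for 0.6 s: its mouth within 10 mm of the candle's axis, not more than 12 mm above the wax, the bell level within 17 degrees (horizontal distance between bell_mouth and candle below 0.01 m and z of bell_mouth in the frame of candle between 0.01 and 0.028 m and angle between bell_mouth's own z axis and vertical below 0.3 rad), for 0.6 s.
At the end, for the whole second after the job is handed in: the snuffer hangs still and upright (within 9 degrees) in the stand, its collar within 10 mm of the seat, and is let go; the lantern stands within 20 mm and the candle glass within 15 mm of where they stood, the tealight upright in its glass (distance between collar and seat below 0.01 m and angle between snuffer's own z axis and vertical below 0.15 rad and linear speed of snuffer below 0.08 m/s and distance of lantern from where it was at the start of the episode below 0.02 m and distance of candle_glass from where it was at the start of the episode below 0.015 m and horizontal distance between candle and candle_glass below 0.012 m and angle between candle's own z axis and vertical below 0.2 rad and angle between candle_glass's own z axis and vertical below 0.1 rad); the robot touches nothing.
It fails at once if the lantern is pushed more than 20 mm or tipped (distance of lantern from where it was at the start of the episode above 0.02 m or angle between lantern's own z axis and vertical above 0.12 rad).
It fails at once if the candle glass is pushed more than 15 mm or tipped (distance of candle_glass from where it was at the start of the episode above 0.015 m or angle between candle_glass's own z axis and vertical above 0.25 rad).
It fails at once if the snuffer is pressed on the candle or the glass with more than 15 N (contact force between snuffer and candle above 15 N or contact force between snuffer and candle_glass above 15 N).
It fails at once if a bystander is pushed more than 20 mm or tipped (distance of any of bar_votive, near_bottle from where it was at the start of the episode above 0.02 m or angle between near_bottle's own z axis and vertical above 0.2 rad).
It also fails if it takes over 64 s, if anything falls off the work surface, if the arm or the gripper's body presses on something with over 40 N, if the wrist force passes 120 N, or if a joint passes its speed limit or range.

### The arm

A 6-joint arm with a two-finger parallel gripper is mounted at the origin on a cart in front of the work surface, level with it; the furniture and walls round the work are solid. World frame = base frame: x ahead of the robot, y to its left, z up, the work surface at z = 0. Lengths are in mm, angles in rad, forces in N, time in s.
With the tool pointing down it reaches from about 400 to 925 mm from the base axis. Payload 12.5 kg.
Tool frame: the origin (TCP) lies on the mounting face of the last link; the fingertips stand 190 mm ahead of it and the grasp point (between the pads) lies 171 mm ahead of it; x points along the fingers, y is the direction in which the jaws open and shut, and the axes are right-handed (so a half turn about x gives the same grasp; the last joint's range is limited). The gripper opens to 95 mm and grips with 3 to 60 N. Pads are 20 mm wide; open, the fingers measure 119 mm over their backs; the gripper's body (75 mm by 180 mm) begins 59 mm behind the grasp point.
Start: joints at [0.999, 0.491, 1.559, -0, 1.092, -0.106], TCP at [280.689, 558.425, 404.761] pointing down, gripper open.
Joint ranges: [-3.1, 3.1], [-0.84, 2.19], [0.05, 2.79], [-1.13, 4.28], [0.06, 2.93], [-2.69, 2.69]. Speed limits (rad/s): [2.22, 2.22, 2.79, 3.14, 3.14, 3.14].

### API

Orientations are given as [roll, pitch, yaw] about the fixed x, y, z axes, in that order (R = Rz(yaw) Ry(pitch) Rx(roll)).
In Python, from cell import env, eyes gives the robot as it stands. The module is installed in compiled form; this text tells all that it offers.
- The arm moves only by the tool jog_arm, never from a script. Its argument "deltas" is one flat list of numbers, 7 for each row, row after row: the shift along the tool's x, y, z in mm, then the turn, a rotation vector about the tool's x, y, z in rad, then the opening, from 0 (shut) to 1 (fully open). A call has 1 to 10 rows; each row shifts and turns the pose as measured when the row begins, along the tool's axes as they then stand; what a row does not reach is not made up. A row lasts 1/8 s, in which the tool goes at most 62.5 mm and 10.7 degrees, less where a joint would pass 70% of its speed; a pose out of reach is approached as far as the arm can. A call is refused whole if a number of a shift passes 62.5 or a number of a turn 0.188, either way. A call with a gripper value outside its range is refused whole. The fingers move at their own pace and stop on an object; the grip force is fixed at half the most. Time passes only in rows, so rows that do not move let the fingers close. It gives the time, the measured TCP pose, the force and the opening at its end, in the units of the state.
- env.state(): the state, without advancing time (a new reading comes with each control period).
- eyes.read_camera(name): name is "side" or "top"; returns a dict with "image" (420x560x3 uint8, red, green, blue), "fovy" (degrees; the focal length in pixels is half the picture's height over the tangent of half this angle, whatever the lens; pixels are square), "cx", "cy" (the principal point, pixels), "world_from_camera" (4x4, takes a point from camera to world coordinates). Camera axes: x right, y up, looking along -z (the intrinsics and any distortion apply to the point x, -y, -z); pixel columns grow to the right and rows downward; lengths in mm; the calibration is good to about 2 mm. A picture is of the moment at which its call begins. There is no depth.
- env.job_done(): hands the job in, once; it reports no verdict.
The state is a dict: "t": time; "joints": joint angles; "qvel": joint speeds; "tau": joint torques, N m; "eef_pos": TCP position; "tcp_rot": TCP orientation; "ft_force": force on the tool from outside, world axes, zero at the start; "moment": the same for the moment, N m; "opening": opening from 0.0 (shut) to 1.0 (fully open).
Only numpy, scipy, OpenCV 4.12 (cv2) and the standard library are available. Lean on these libraries where they do the work, as an engineer would, in place of code of your own. Each camera call takes 0.05 s, during which the arm holds its last target.

## Working session

There is one attempt and no reset: what is moved stays moved. The work goes in short steps, Python scripts to look and compute and a tool call to move; the robot and the scene stay as the last step left them, time stands still between calls to the robot, and variables do not carry over. Pictures are saved under pics/ and viewed, and the job is handed in when it is done.

Besides the shell and the picture viewer there is one more tool, called after ">>>" by a JSON object that holds its "api" and its "payload". jog_arm: Moves the arm, as the interface text tells. Its arguments: {"type":"object","properties":{"deltas":{"type":"array","items":{"type":"number"}}},"required":["deltas"]}

```bash
mkdir -p pics; ls
python3 - <<'E'
from cell import env, eyes
import cv2,numpy as np
print(env.state())
for n in ("side","top"):
    d=eyes.read_camera(n)
    print(n,{k:(v if k!="image" else v.shape) for k,v in d.items()})
    cv2.imwrite(f"pics/{n}0.png",d["image"][:,:,::-1])
    np.savez(f"{n}0.npz",**d)
E
```

```text
pics
{'t': 0.0, 'joints': array([ 9.99380405e-01,  4.91567461e-01,  1.55945810e+00,  3.45783978e-05,
        1.09170586e+00, -1.05621924e-01]), 'qvel': array([-0.00020088,  0.00027078,  0.00029493, -0.00091267,  0.00063826,
        0.00120219]), 'tau': array([ 1.15567640e-03, -6.12655449e+01, -2.58188546e+01,  6.92686485e-02,
        4.81588009e-02, -1.36088329e-04]), 'eef_pos': array([280.67877611, 558.39198274, 404.15374135]), 'tcp_rot': array([-1.70334185,  1.56965714, -2.1691518 ]), 'ft_force': array([ 0.20093834, -0.21354785, -0.40624412]), 'moment': array([ 0.04674958, -0.00930903, -0.04381472]), 'opening': 0.997652000003199}
side {'image': (420, 560, 3), 'fovy': 51.6134842453136, 'cx': 276.88404248725936, 'cy': 204.00958024664538, 'world_from_camera': array([[-9.96100243e-01,  5.31952869e-02, -7.03886860e-02,
         5.79082481e+02],
       [-8.76930983e-02, -6.84702277e-01,  7.23527962e-01,
         6.28556230e+02],
       [-9.70701604e-03,  7.26878981e-01,  6.86696964e-01,
         7.82681675e+02],
       [ 0.00000000e+00,  0.00000000e+00,  0.00000000e+00,
         1.00000000e+00]])}
top {'image': (420, 560, 3), 'fovy': 44.31206813190244, 'cx': 276.6071612806988, 'cy': 207.09774015195424, 'world_from_camera': array([[ 3.58821209e-01,  8.08701452e-01, -4.66100097e-01,
         1.43081129e+02],
       [-9.33368806e-01,  3.06393147e-01, -1.86938258e-01,
        -2.05228923e+02],
       [-8.36736501e-03,  5.02120703e-01,  8.64757068e-01,
         1.03694275e+03],
       [ 0.00000000e+00,  0.00000000e+00,  0.00000000e+00,
         1.00000000e+00]])}
```

View pics/side0.png

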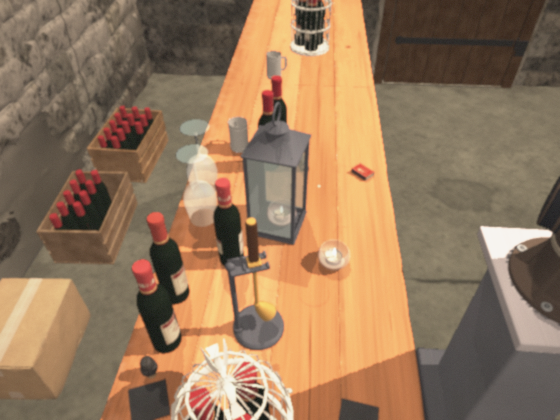

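View pics/top0.png

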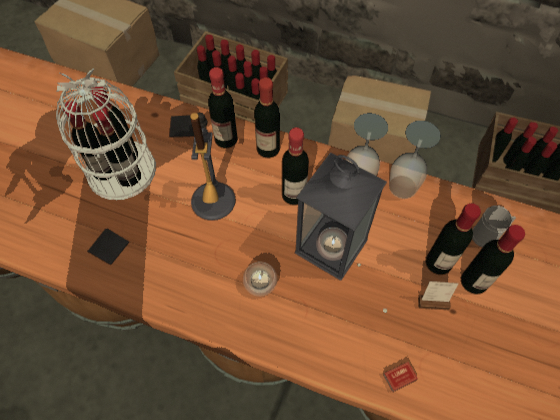

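The side view shows the stand and snuffer at about (258,325) for the foot and (252,225) for the grip top, with the lantern near (275,190) and the bar votive at (334,256). In the top view the foot is at (213,201) and the lantern candle at (332,242). Next I'll enlarge both views and pick features.

```bash
cat > h.py <<'E'
import numpy as np,cv2
def load(n):
    return dict(np.load(n+".npz"))
def f(d): return d["image"].shape[0]/2/np.tan(np.radians(float(d["fovy"])/2))
def ray(d,u,v):
    T=d["world_from_camera"]; F=f(d)
    c=np.array([(u-d["cx"])/F,-(v-d["cy"])/F,-1.0])
    r=T[:3,:3]@c; return T[:3,3],r/np.linalg.norm(r)
def plane(d,u,v,z):
    o,r=ray(d,u,v); return o+r*(z-o[2])/r[2]
def proj(d,p):
    T=d["world_from_camera"]; c=T[:3,:3].T@(np.asarray(p,float)-T[:3,3]); F=f(d)
    return np.array([d["cx"]+F*c[0]/-c[2], d["cy"]-F*c[1]/-c[2]])
def tri(d1,p1,d2,p2):
    o1,r1=ray(d1,*p1);o2,r2=ray(d2,*p2)
    A=np.stack([r1,-r2],1);s=np.linalg.lstsq(A,o2-o1,rcond=None)[0]
    a=o1+s[0]*r1;b=o2+s[1]*r2
    return (a+b)/2,np.linalg.norm(a-b)
def crop(d,name,u0,v0,w,h,s):
    im=d["image"][v0:v0+h,u0:u0+w,::-1]
    im=cv2.resize(im,None,fx=s,fy=s,interpolation=cv2.INTER_CUBIC)
    for k in range(0,w,10):
        cv2.putText(im,str(u0+k),(k*s,8),0,.3,(0,255,255),1); cv2.line(im,(k*s,10),(k*s,14),(0,255,255),1)
    for k in range(0,h,10):
        cv2.putText(im,str(v0+k),(0,k*s+4),0,.3,(0,255,255),1)
    cv2.imwrite("pics/"+name+".png",im)
E
python3 - <<'E'
from h import *
s=load("side0");t=load("top0")
crop(s,"s_st",215,205,90,145,4)
crop(t,"t_st",170,100,90,130,4)
crop(s,"s_la",235,90,110,190,3)
crop(t,"t_la",230,140,170,160,4)
E
```

```text
(no output)
```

View pics/s_st.png

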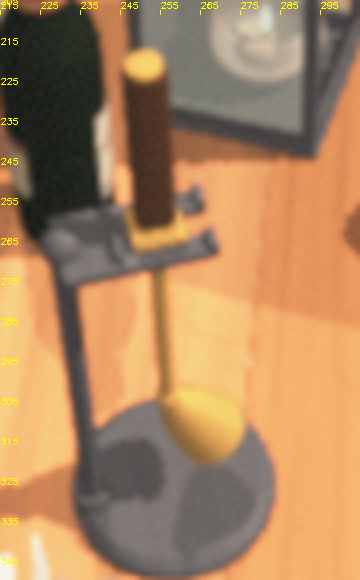

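View pics/t_st.png

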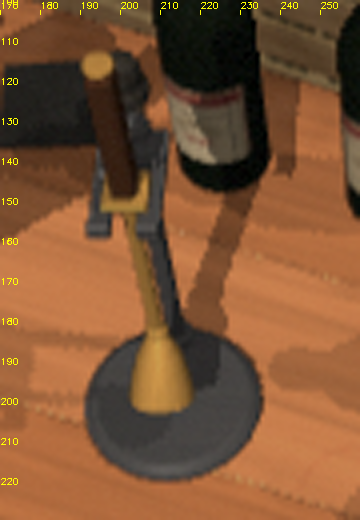

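View pics/s_la.png

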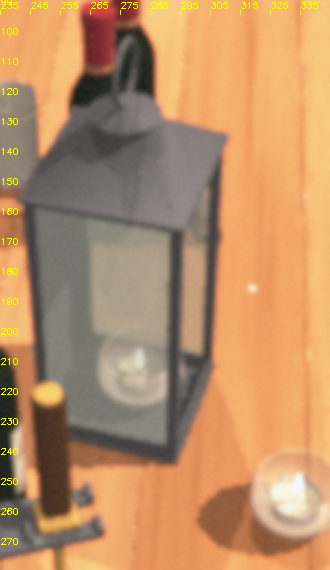

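View pics/t_la.png

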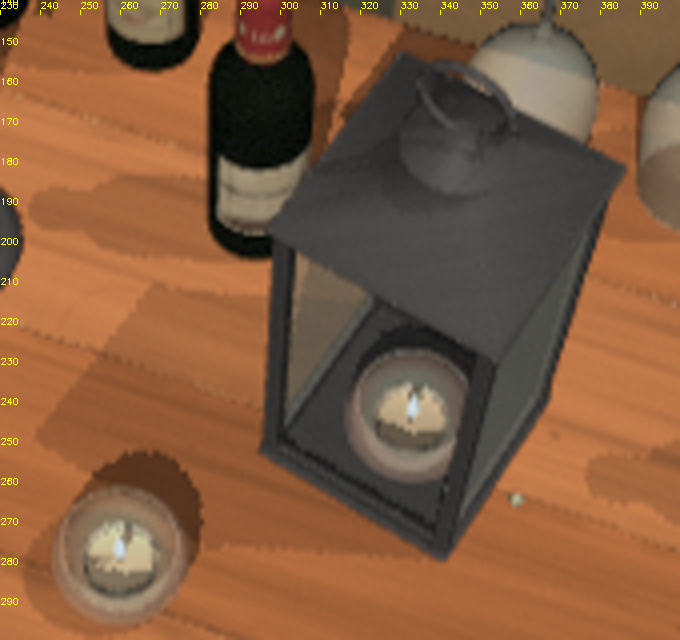

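Run:
```python
from h import *
np.set_printoptions(precision=1,suppress=True)
s=load("side0");t=load("top0")
P=dict(griptop=((250.8,221.3),(194.5,116.5)),
 roofFL=((295.7,166.7),(297,197.5)),roofFR=((311,135),(353.8,230)),roofBL=((243.3,156.7),(330,153)),roofBR=((262.7,125.7),(386.8,182.5)),
 baseFL=((293.3,244),(295.5,253)),baseFR=((305,211.7),(340.75,280)),
 flame=((279,208),(333,241)),votflame=((331,253),(260,277)))
for k,(a,b) in P.items():
    p,e=tri(s,a,t,b); print(k,p,"gap %.1f"%e)
```

```text
griptop [665.3 163.9 302. ] gap 0.3
roofFL [606.8 -59.5 235.9] gap 0.2
roofFR [ 579.7 -174.9  235.2] gap 0.2
roofBL [718.8 -84.4 237.6] gap 4.3
roofBR [ 691.7 -202.6  237.6] gap 4.8
baseFL [608.  -62.   -1.7] gap 0.0
baseFR [ 583.9 -175.    -2.5] gap 1.8
flame [ 645.9 -134.5   43.4] gap 5.6
votflame [518.7 -15.8  26.5] gap 3.9
```

Run:
```python
from h import *
s=load("side0");t=load("top0")
crop(s,"s_arm",218,210,60,70,9)
crop(t,"t_arm",180,105,50,60,10)
crop(s,"s_ft",230,295,56,60,10)
crop(t,"t_ft",185,175,56,50,10)
```

```text
(no output)
```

View pics/s_arm.png

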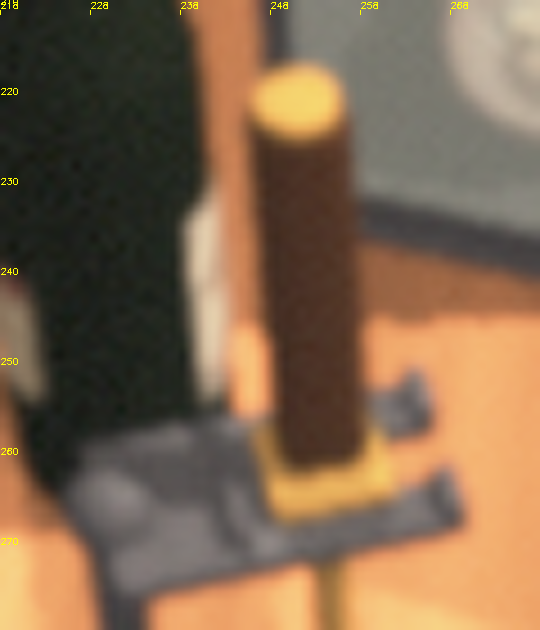

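View pics/t_arm.png

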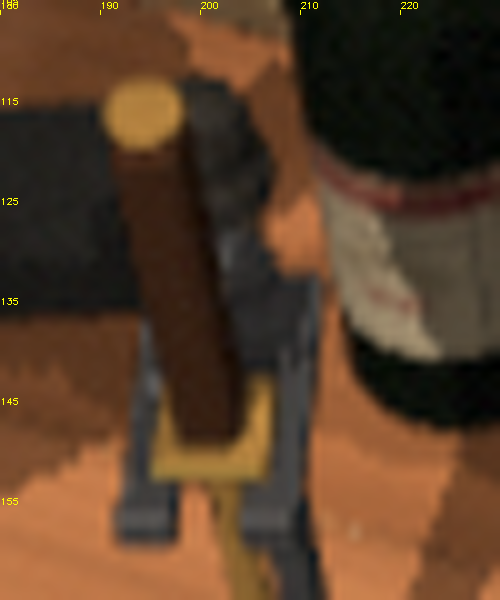

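View pics/s_ft.png

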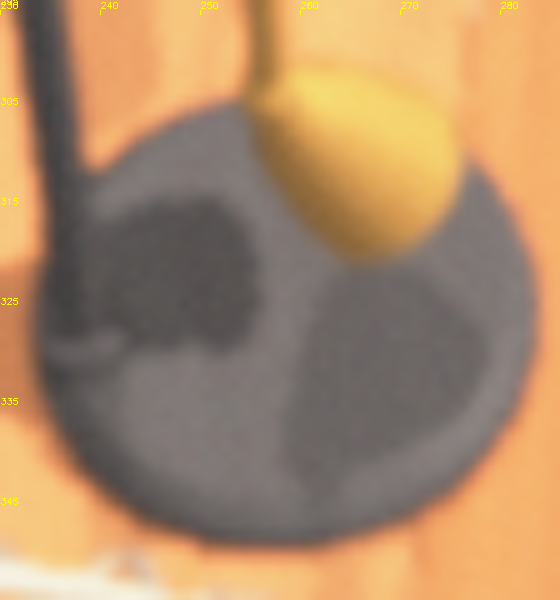

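View pics/t_ft.png

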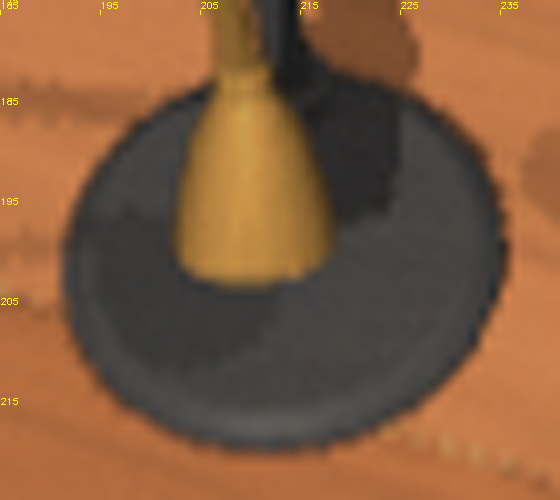

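```bash
cat >> h.py <<'E'
def cp(c,u0,v0,k): return ((c[0]+.5)/k-.5+u0,(c[1]+.5)/k-.5+v0)
E
python3 - <<'E'
from h import *
from scipy.optimize import least_squares
np.set_printoptions(precision=1,suppress=True)
s=load("side0");t=load("top0")
for n,d,box in (("side",s,(228,296,290,356)),("top",t,(184,178,240,224))):
    im=d["image"]; hsv=cv2.cvtColor(im,cv2.COLOR_RGB2HSV)
    m=(hsv[...,1]<90).astype(np.uint8)
    w=np.zeros_like(m);w[box[1]:box[3],box[0]:box[2]]=1
    m=cv2.morphologyEx(m*w,cv2.MORPH_OPEN,np.ones((3,3),np.uint8))
    cs,_=cv2.findContours(m,cv2.RETR_EXTERNAL,cv2.CHAIN_APPROX_NONE)
    c=max(cs,key=cv2.contourArea); h=cv2.convexHull(c)[:,0]
    x,y,ww,hh=cv2.boundingRect(h); print(n,x,y,ww,hh)
    a=np.array([plane(d,*p,12.)[:2] for p in h]);b=np.array([plane(d,*p,0.)[:2] for p in h])
    def r(q): return np.minimum(np.hypot(*(a-q[:2]).T),np.hypot(*(b-q[:2]).T))-q[2]
    o=least_squares(r,[660,165,52],loss="soft_l1",f_scale=1); print(o.x,np.abs(o.fun).mean())
S=lambda a,b:cp((a,b),218,210,9); T=lambda a,b:cp((a,b),180,105,10)
for nm,d,p in (("coll near bot L",s,S(280,522)),("coll near bot R",s,S(392,497)),("coll front bot L",t,T(152,480)),("coll front bot R",t,T(268,478)),
  ("tine near low edge post",s,S(150,592)),("tine near low edge tip",s,S(462,524))):
    print(nm,plane(d,*p,206 if "coll" in nm else 200))
print("arm tip tops top view", plane(t,*T(120,515),210),plane(t,*T(290,515),210))
print("tip bottoms top view", plane(t,*T(120,543),200),plane(t,*T(298,540),200))
print("ball side/top centre", tri(s,S(108,500),t,T(228,170)))
print("griptop",tri(s,S(300,101),t,T(144,114)))
E
```

```text
side 233 296 51 53
[672.4 155.5  57.7] 4.692869349375363
top 191 178 44 42
[664.3 164.   49.2] 1.3902762132317747
coll near bot L [671.7 179.1 206. ]
coll near bot R [651.6 171.5 206. ]
coll front bot L [650.4 171.6 206. ]
coll front bot R [659.  150.2 206. ]
tine near low edge post [694.5 192.5 200. ]
tine near low edge tip [638.5 172.1 200. ]
arm tip tops top view [638. 172. 210.] [649.8 140.6 210. ]
tip bottoms top view [637.8 173.6 200. ] [651.  140.8 200. ]
ball side/top centre (array([707.8, 184.3, 222. ]), np.float64(14.357623238530104))
griptop (array([665. , 164.5, 303.8]), np.float64(0.1696975853683638))
```

Stand: yaw is about 20.5°, and the collar, tines and grip top all put the axis near (666,164.7). The grip top sits at z≈304, against about 306 expected. Now the candle.

Run:
```python
from h import *
s=load("side0");t=load("top0")
crop(s,"s_ca",258,190,50,55,10)
crop(t,"t_ca",310,218,50,50,11)
crop(t,"t_bv",238,252,50,50,11)
crop(s,"s_bv",310,232,50,50,10)
```

```text
(no output)
```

View pics/s_ca.png

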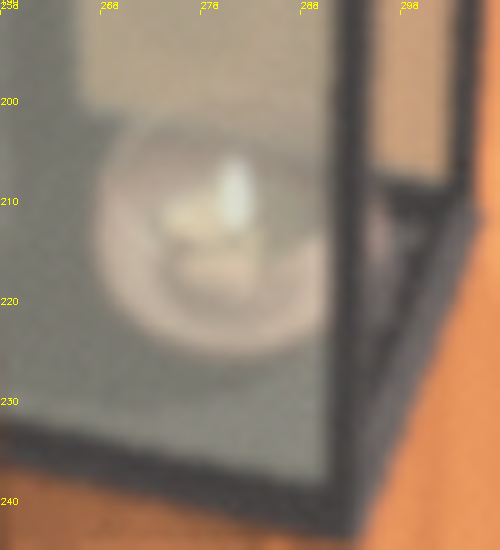

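View pics/t_ca.png

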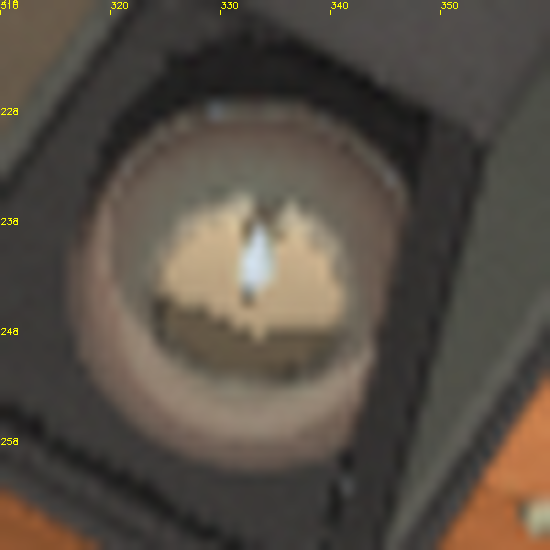

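View pics/t_bv.png

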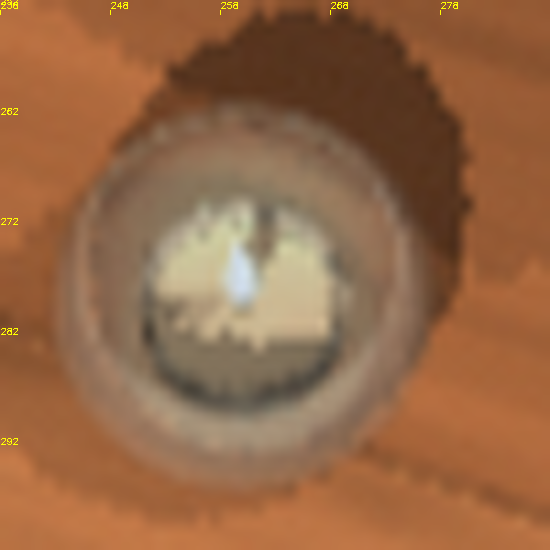

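View pics/s_bv.png

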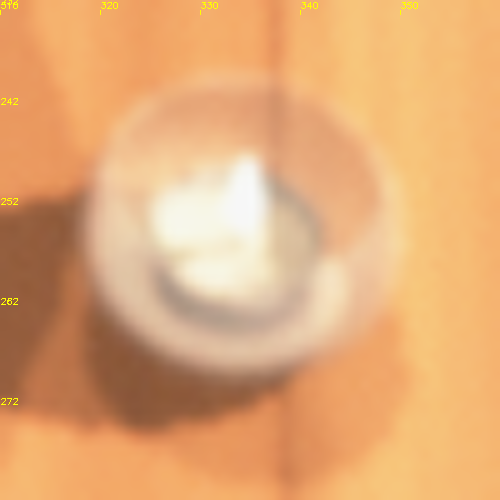

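Run:
```python
from h import *
np.set_printoptions(precision=1,suppress=True)
s=load("side0");t=load("top0")
S=lambda a,b:cp((a,b),258,190,10); T=lambda a,b:cp((a,b),310,218,11)
B=lambda a,b:cp((a,b),238,252,11); BS=lambda a,b:cp((a,b),310,232,10)
print("lantern wax top z32",plane(t,*T(250,274),32), "tri flame centre",tri(s,S(235,193),t,T(254,263)), "tip", tri(s,S(235,155),t,T(258,222)))
print("bar wax top z24",plane(t,*B(241,280),24), "tri flame",tri(s,BS(245,188),t,B(240,275)),tri(s,BS(247,150),t,B(237,243)))
g=np.array([[660,-130],[0,0]])
# glass rim outlines: glass silhouettes
print("glass silhouettes centre lantern, z~30", plane(t,*T(249,285),30), "side", plane(s,*S((98+390)/2,230),30))
print("bar", plane(t,*B(241,295),22), "side",plane(s,*BS((85+403)/2,225),22))
# lantern base frame
P=dict(roofFL=((295.7,166.7),(297,197.5)),roofFR=((311,135),(353.8,230)),roofBL=((243.3,156.7),(330,153)),roofBR=((262.7,125.7),(386.8,182.5)))
r={}
for k,(a,b) in P.items(): r[k]=np.array([plane(s,*a,235)[:2],plane(t,*b,235)[:2]]); print(k,r[k].ravel())
c=np.mean([v.mean(0) for v in r.values()],0); print("lantern centre",c)
for k in (0,1): print("c by cam",np.mean([v[k] for v in r.values()],0))
ex=(r["roofBL"]+r["roofBR"]-r["roofFL"]-r["roofFR"]).mean(0); ey=(r["roofBL"]-r["roofBR"]+r["roofFL"]-r["roofFR"]).mean(0)
print("yaws",np.degrees([np.arctan2(ex[1],ex[0]),np.arctan2(-ey[0],ey[1])]),np.hypot(*ex)/2,np.hypot(*ey)/2)
```

```text
lantern wax top z32 [ 644.8 -132.4   32. ] tri flame centre (array([ 642.5, -133.5,   43.3]), np.float64(1.504140095681694)) tip (array([ 643. , -132.3,   57.8]), np.float64(0.09291331201460187))
bar wax top z24 [517.3 -13.6  24. ] tri flame (array([513.9, -15.7,  37.2]), np.float64(1.1869883906856358)) (array([514.6, -15.3,  50.6]), np.float64(1.015061731174691))
glass silhouettes centre lantern, z~30 [ 643.5 -132.9   30. ] side [ 641.1 -134.8   30. ]
bar [515.2 -14.3  22. ] side [513.4 -18.2  22. ]
roofFL [607.  -60.7 607.3 -59.3]
roofFR [ 579.6 -175.1  579.9 -174.9]
roofBL [717.4 -85.7 723.2 -84.4]
roofBR [ 690.1 -204.   696.4 -203.2]
lantern centre [ 650.1 -130.9]
c by cam [ 648.5 -131.4]
c by cam [ 651.7 -130.5]
yaws [-13.3 -13.1] 116.43667185917971 119.8661601191698
```

Both views agree: the candle is at about (643.3,-132.8) and the lantern at yaw −13.2°. The flame tip triangulates to z≈58, which is plausible. Before moving I'll check how tall the neighbours near the path are.

```bash
cat >> h.py <<'E'
from scipy.spatial.transform import Rotation as Ro
def toolR(lean,yaw,flip=0):
    # tool x = down along handle; handle yaw, leaning its top by 'lean' to its -x; tool y along snuffer y (or -y if flip)
    H=Ro.from_euler("z",yaw)*Ro.from_euler("y",-lean)   # snuffer frame
    h=H.as_matrix(); x=-h[:,2]; y=h[:,1]*(-1 if flip else 1); z=np.cross(x,y)
    return np.stack([x,y,z],1),h
def plan(p0,R0,wps,maxmm=50,maxrad=0.15):
    rows=[];p=np.array(p0,float);R=np.array(R0)
    for (q,Q) in wps:
        d=np.array(q)-p; w=Ro.from_matrix(R.T@Q).as_rotvec()
        n=max(1,int(np.ceil(max(np.linalg.norm(d)/maxmm,np.linalg.norm(w)/maxrad))))
        for k in range(n):
            Rk=R@Ro.from_rotvec(w*k/n).as_matrix()
            rows.append(np.r_[Rk.T@d/n,w/n])
        p=np.array(q,float);R=np.array(Q); rows.append(None)
    return rows
def show(rows,op):
    for r in rows:
        if r is None: print("--"); continue
        print(", ".join("%.1f"%v for v in r[:3])+", "+", ".join("%.3f"%v for v in r[3:])+", %g,"%op)
def cur():
    from cell import env
    st=env.state(); return st["eef_pos"],Ro.from_euler("xyz",st["tcp_rot"]).as_matrix(),st
E
python3 - <<'E'
from h import *
np.set_printoptions(precision=3,suppress=True)
s=load("side0");t=load("top0")
for k,a,b in (("cage top",(215,350),(80,85)),("near bottle",(223,184),(296,135)),("bottle2",(156,219),(266,86)),("bottle3",(144,267),(217,74)),("ring",(279,104),(345,160))):
    p,e=tri(s,a,t,b);print(k,p,e)
p,R,st=cur(); print(p);print(R)
for fl in (0,1):
    Q,_=toolR(0,np.radians(20.5),fl); print(fl,Ro.from_matrix(R.T@Q).as_rotvec())
E
```

```text
cage top [664.502 392.961 314.414] 26.28305687859177
near bottle [747.004  -6.676 226.403] 0.6757683494664201
bottle2 [850.329  97.421 224.281] 2.047124704643351
bottle3 [839.425 207.031 227.284] 3.2757025515581226
ring [ 645.347 -127.531  336.893] 1.1410908311508485
[280.646 558.405 404.235]
[[-0.001  0.449  0.893]
 [-0.001  0.893 -0.449]
 [-1.    -0.001 -0.   ]]
0 [-0.824 -0.001  0.001]
1 [2.318 0.001 0.001]
```

>>> {"api": "jog_arm", "payload": {"deltas": [-50,0,0,-0.15,0,0,1,-50,0,0,-0.15,0,0,1,-40,0,0,-0.15,0,0,1,0,0,0,0,0,0,1]}}

```text
t: 0.6
eef_pos: [281.0, 558.9, 546.3]
tcp_rot: [-2.138, 1.565, -2.14]
ft_force: [0.6, 0.1, 0.3]
opening: 1.002
```

Run:
```python
from h import *
np.set_printoptions(precision=3,suppress=True)
p,R,st=cur(); print(p,st["t"],st["joints"])
Q,_=toolR(0,np.radians(20.5),0)
show(plan(p,R,[([666,164.7,540],Q)],maxmm=55),1)
```

```text
[280.992 558.86  546.35 ] 0.6 [ 0.999  0.392  1.345 -0.     1.409 -0.57 ]
0.6, -35.8, 35.1, -0.033, -0.000, 0.000, 1,
0.6, -36.9, 33.9, -0.033, -0.000, 0.000, 1,
0.6, -38.0, 32.7, -0.033, -0.000, 0.000, 1,
0.6, -39.0, 31.4, -0.033, -0.000, 0.000, 1,
0.6, -40.0, 30.1, -0.033, -0.000, 0.000, 1,
0.6, -41.0, 28.8, -0.033, -0.000, 0.000, 1,
0.6, -41.9, 27.4, -0.033, -0.000, 0.000, 1,
0.6, -42.8, 26.0, -0.033, -0.000, 0.000, 1,
0.6, -43.6, 24.6, -0.033, -0.000, 0.000, 1,
0.6, -44.4, 23.2, -0.033, -0.000, 0.000, 1,
0.6, -45.1, 21.7, -0.033, -0.000, 0.000, 1,
--
```

>>> {"api": "jog_arm", "payload": {"deltas": [0,-36,35,-0.033,0,0,1,0,-37,34,-0.033,0,0,1,0,-38,33,-0.033,0,0,1,0,-39,31,-0.033,0,0,1,0,-40,30,-0.033,0,0,1,0,-41,29,-0.033,0,0,1,0,-42,27,-0.033,0,0,1,0,-43,26,-0.033,0,0,1,0,-44,25,-0.033,0,0,1,0,-44,23,-0.033,0,0,1]}}

```text
t: 1.85
eef_pos: [640.1, 191.1, 531.3]
tcp_rot: [-2.871, 1.546, -2.543]
ft_force: [-0.5, 0.2, -1.3]
opening: 1.001
```

Run:
```python
from h import *
np.set_printoptions(precision=3,suppress=True)
p,R,st=cur(); print(p,st["t"],st["joints"])
Q,_=toolR(0,np.radians(20.5),0)
show(plan(p,R,[([666,164.7,540],Q)],maxmm=55),1)
```

```text
[640.115 191.146 531.303] 1.85 [ 0.193  0.473  1.253 -0.01   1.439 -1.705]
-8.9, -33.4, 15.8, -0.030, -0.024, 0.006, 1,
--
```

>>> {"api": "jog_arm", "payload": {"deltas": [-9,-33,16,-0.03,-0.024,0.006,1,0,0,0,0,0,0,1,0,0,0,0,0,0,1]}}

```text
t: 2.22
eef_pos: [669.1, 161.7, 534.2]
tcp_rot: [2.953, 1.563, -2.979]
ft_force: [0.6, -0.3, -0.2]
opening: 1.003
```

Run:
```python
from cell import eyes
from h import *
np.set_printoptions(precision=3,suppress=True)
p,R,st=cur(); print(p,st["t"],st["joints"])
for n in ("side","top"):
    d=eyes.read_camera(n); np.savez(n+"1.npz",**d)
a=load("side1");b=load("top1")
crop(a,"s1",170,60,160,290,2); crop(b,"t1",130,0,160,230,2)
i1=cv2.imread("pics/s1.png");i2=cv2.imread("pics/t1.png")
H=max(i1.shape[0],i2.shape[0]);o=np.zeros((H,i1.shape[1]+i2.shape[1],3),np.uint8);o[:i1.shape[0],:i1.shape[1]]=i1;o[:i2.shape[0],i1.shape[1]:]=i2
cv2.imwrite("pics/st1.png",o)
Q,_=toolR(0,np.radians(20.5),0)
show(plan(p,R,[([666,164.7,437],Q)],maxmm=30),1)
```

```text
[669.075 161.698 534.157] 2.225 [ 0.141  0.504  1.193 -0.     1.452 -1.78 ]
24.3, 0.9, -0.3, -0.002, -0.002, -0.000, 1,
24.3, 0.9, -0.3, -0.002, -0.002, -0.000, 1,
24.3, 1.0, -0.4, -0.002, -0.002, -0.000, 1,
24.3, 1.0, -0.4, -0.002, -0.002, -0.000, 1,
--
```

View pics/st1.png

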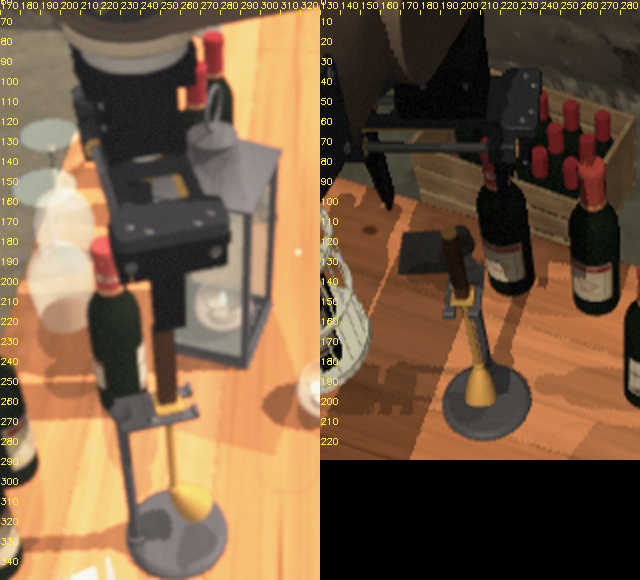

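The open jaws straddle the handle: in the side view the near finger ends at about (168,224), in line with the grip at (168,245). Descending.

>>> {"api": "jog_arm", "payload": {"deltas": [25,1,-0.4,-0.002,-0.002,0,1,25,1,-0.4,-0.002,-0.002,0,1,24,1,-0.4,-0.002,-0.002,0,1,23,1,-0.4,-0.002,-0.002,0,1,0,0,0,0,0,0,1,0,0,0,0,0,0,1]}}

```text
t: 3.08
eef_pos: [661.5, 171.3, 437.3]
tcp_rot: [0.291, 1.567, 0.656]
ft_force: [0.9, -0.4, -0.1]
opening: 1.001
```

Run:
```python
from cell import eyes
from h import *
np.set_printoptions(precision=3,suppress=True)
p,R,st=cur(); print(p,st["t"],st["ft_force"])
for n in ("side","top"):
    d=eyes.read_camera(n); np.savez(n+"2.npz",**d)
a=load("side2");b=load("top2")
crop(a,"s2",200,130,110,160,3); crop(b,"t2",150,70,100,140,4)
Q,_=toolR(0,np.radians(20.5),0)
show(plan(p,R,[([666,164.7,437],Q)],maxmm=30),1)
print(proj(a,p-[0,0,190]+R[:,1]*50),proj(b,p-[0,0,190]-R[:,1]*50))
```

```text
[661.495 171.277 437.284] 3.075 [ 0.93  -0.428 -0.1  ]
0.3, -7.8, 1.9, 0.007, 0.003, -0.001, 1,
--
[261.894 271.871] [220.19  135.429]
```

View pics/s2.png

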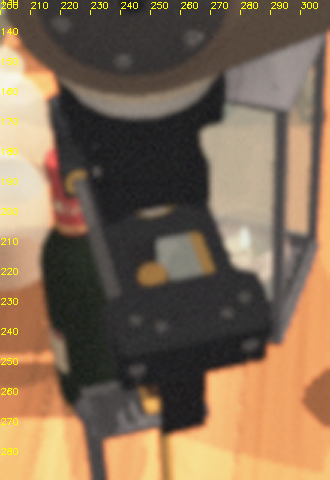

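View pics/t2.png

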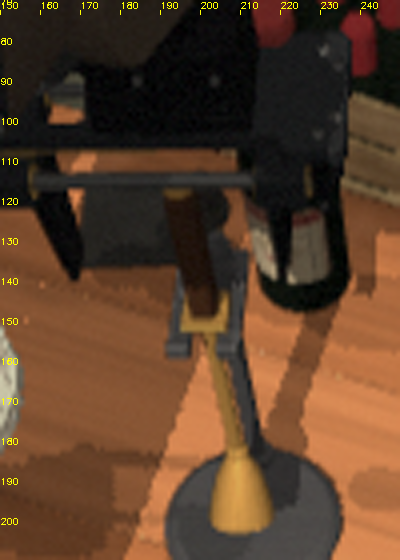

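>>> {"api": "jog_arm", "payload": {"deltas": [0,-8,2,0.007,0.003,0,1,0,0,0,0,0,0,1]}}

```text
t: 3.42
eef_pos: [666.6, 163.8, 438.6]
tcp_rot: [0.218, 1.569, 0.575]
ft_force: [-0.4, 0.6, -0.1]
opening: 1.0
```

Run:
```python
from h import *
np.set_printoptions(precision=3,suppress=True)
p,R,st=cur(); print(p,st["t"],st["ft_force"])
Q,_=toolR(0,np.radians(20.5),0)
show(plan(p,R,[([666,164.7,437],Q)],maxmm=30),1)
```

```text
[666.583 163.788 438.602] 3.425 [-0.377  0.551 -0.096]
1.6, 1.1, -0.2, -0.000, 0.002, -0.000, 1,
--
```

>>> {"api": "jog_arm", "payload": {"deltas": [1.6,1.0,0,0,0.002,0,1,0,0,0,0,0,0,0,0,0,0,0,0,0,0,0,0,0,0,0,0,0,0,0,0,0,0,0,0,0,0,0,0,0,0,0,0,0,0,0,0,0,0,0,0,0,0,0,0,0]}}

```text
t: 4.42
eef_pos: [666.2, 164.6, 437.1]
tcp_rot: [1.439, 1.57, 1.796]
ft_force: [-0.5, 0.4, 0.3]
opening: 0.319
```

Run:
```python
from h import *
from cell import eyes
np.set_printoptions(precision=3,suppress=True)
p,R,st=cur(); print(p,st["t"],st["ft_force"],st["opening"],st["joints"])
Q,_=toolR(0,np.radians(20.5),0)
print(R.T@Q)
for n in ("side","top"):
    d=eyes.read_camera(n); np.savez(n+"3.npz",**d)
a=load("side3");b=load("top3")
crop(a,"s3",215,205,90,145,4); crop(b,"t3",150,70,100,140,4)
```

```text
[666.232 164.627 437.077] 4.425 [-0.498  0.409  0.258] 0.3192271905301465 [ 0.146  0.555  1.352  0.001  1.234 -1.782]
[[ 1.     0.     0.   ]
 [-0.     1.     0.001]
 [-0.    -0.001  1.   ]]
```

View pics/s3.png

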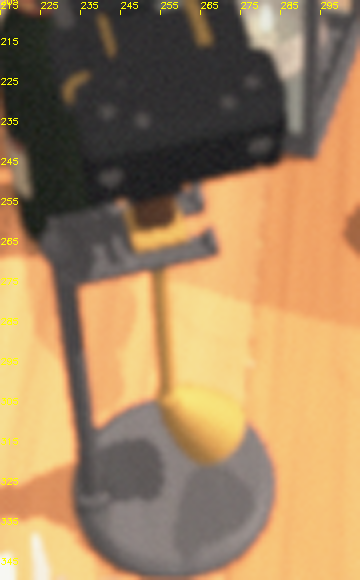

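View pics/t3.png

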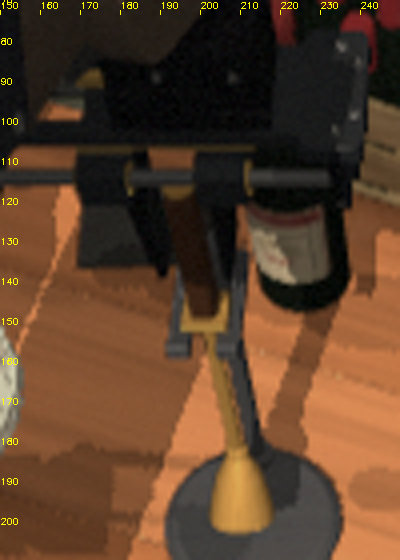

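The fingers are still closing at 0.32; 14 mm corresponds to about 0.15.

>>> {"api": "jog_arm", "payload": {"deltas": [0,0,0,0,0,0,0,0,0,0,0,0,0,0,0,0,0,0,0,0,0,0,0,0,0,0,0,0,0,0,0,0,0,0,0]}}

```text
t: 5.15
eef_pos: [666.2, 164.7, 437.0]
tcp_rot: [1.577, 1.57, 1.934]
ft_force: [-0.0, 0.3, 0.3]
opening: 0.141
```

Gripped (0.141 ≈ 13.4 mm). Now I'll estimate the arm geometry from the poses so far, to check the tilted pose is reachable, and plan the exit.

Run:
```python
from h import *
np.set_printoptions(precision=3,suppress=True)
D=[((.4916,1.5595),np.hypot(280.68,558.39),404.2),((0.392,1.345),np.hypot(280.99,558.86),546.35),((.504,1.193),np.hypot(669.08,161.70),534.16),((.555,1.352),np.hypot(666.2,164.6),437.0)]
A=[];b=[]
for (q2,q3),r,z in D:
    s,c=np.sin,np.cos
    A+= [[1,s(q2),s(q2+q3),c(q2+q3),0],[0,c(q2),c(q2+q3),-s(q2+q3),1]]; b+=[r,z]
x,res,rk,sv=np.linalg.lstsq(np.array(A),np.array(b),rcond=None); print(x,res,sv,np.array(A)@x-b)
A=np.array(A);b=np.array(b)
# assume B=0 too
A2=A[:,[0,1,2,4]];x2=np.linalg.lstsq(A2,b,rcond=None)[0];print(x2,A2@x2-b)
from scipy.optimize import fsolve
a1,L1,L2,c0=x2
for d6 in (80,100,130):
  h=c0+d6
  for (r,z,lean) in ((479,382,.524),(479,414,.524),(404,414,.524),(349,414,.524),(430,430,0.4)):
    rw=r-d6*np.sin(lean)-a1; zw=z+d6*np.cos(lean)-h
    dd=np.hypot(rw,zw); cq=(dd**2-L1**2-L2**2)/2/L1/L2
    if abs(cq)>1: print(d6,r,lean,"unreach",cq);continue
    q3=np.arccos(cq); q2=np.arctan2(rw,zw)-np.arctan2(L2*np.sin(q3),L1+L2*np.cos(q3))
    print(d6,r,z,lean,"q2,q3,q5",np.array([q2,q3,np.pi-lean-q2-q3]))
p,R,st=cur()
Q,_=toolR(0,np.radians(20.5),0)
e=np.array([np.cos(np.radians(20.5)),np.sin(np.radians(20.5)),0])
show(plan(p,R,[(p+[0,0,12],R),(p+[0,0,12]-e*100,R)],maxmm=20),0)
```

```text
[  4.325 585.434 409.949  41.546 114.178] [0.198] [3.456 2.821 0.217 0.2   0.082] [ 0.075 -0.177 -0.115  0.06   0.166 -0.157 -0.127  0.274]
[  9.603 547.597 411.106 108.332] [ 7.716 -3.07  -1.277  0.028 -6.451  1.933  0.012  1.108]
80 479 382 0.524 q2,q3,q5 [0.222 2.07  0.326]
80 479 414 0.524 q2,q3,q5 [0.181 2.025 0.412]
80 404 414 0.524 q2,q3,q5 [0.054 2.176 0.387]
80 349 414 0.524 q2,q3,q5 [-0.046  2.277  0.387]
80 430 430 0.4 q2,q3,q5 [0.089 2.076 0.577]
100 479 382 0.524 q2,q3,q5 [0.21  2.095 0.313]
100 479 414 0.524 q2,q3,q5 [0.167 2.05  0.4  ]
100 404 414 0.524 q2,q3,q5 [0.04  2.2   0.378]
100 349 414 0.524 q2,q3,q5 [-0.061  2.299  0.38 ]
100 430 430 0.4 q2,q3,q5 [0.077 2.094 0.571]
130 479 382 0.524 q2,q3,q5 [0.192 2.132 0.293]
130 479 414 0.524 q2,q3,q5 [0.148 2.087 0.383]
130 404 414 0.524 q2,q3,q5 [0.019 2.234 0.364]
130 349 414 0.524 q2,q3,q5 [-0.084  2.332  0.37 ]
130 430 430 0.4 q2,q3,q5 [0.06  2.12  0.562]
-12.0, 0.0, -0.0, 0.000, 0.000, 0.000, 0,
--
0.0, -0.0, -20.0, 0.000, 0.000, 0.000, 0,
0.0, -0.0, -20.0, 0.000, 0.000, 0.000, 0,
0.0, -0.0, -20.0, 0.000, 0.000, 0.000, 0,
0.0, -0.0, -20.0, 0.000, 0.000, 0.000, 0,
0.0, -0.0, -20.0, 0.000, 0.000, 0.000, 0,
--
```

>>> {"api": "jog_arm", "payload": {"deltas": [-6,0,0,0,0,0,0,-6,0,0,0,0,0,0,0,0,0,0,0,0,0]}}

```text
t: 5.52
eef_pos: [666.2, 164.7, 449.8]
tcp_rot: [2.002, 1.57, 2.359]
ft_force: [-0.7, -0.4, -1.7]
opening: 0.147
```

Run:
```python
from h import *
from cell import eyes
np.set_printoptions(precision=3,suppress=True)
p,R,st=cur(); print(p,st["t"],st["ft_force"],st["opening"])
for n in ("side","top"):
    d=eyes.read_camera(n); np.savez(n+"4.npz",**d)
a=load("side4");b=load("top4")
crop(a,"s4",215,205,90,145,4)
Q,_=toolR(0,np.radians(20.5),0)
e=np.array([np.cos(np.radians(20.5)),np.sin(np.radians(20.5)),0])
g=np.array([666.2,164.7,450])
show(plan(p,R,[(g-e*100,Q)],maxmm=20),0)
```

```text
[666.246 164.668 449.756] 5.525 [-0.667 -0.398 -1.748] 0.14712584930484784
-0.0, -0.0, -16.7, -0.000, -0.000, -0.000, 0,
-0.0, -0.0, -16.7, -0.000, -0.000, -0.000, 0,
-0.0, -0.0, -16.7, -0.000, -0.000, -0.000, 0,
-0.0, 0.0, -16.7, -0.000, -0.000, -0.000, 0,
-0.0, 0.0, -16.7, -0.000, -0.000, -0.000, 0,
-0.0, 0.0, -16.7, -0.000, -0.000, -0.000, 0,
--
```

View pics/s4.png

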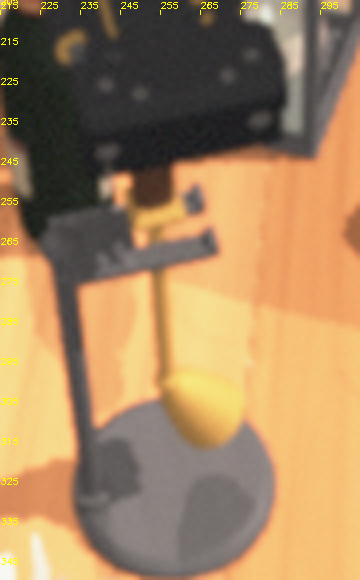

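The snuffer has lifted with the grip: the collar is at (253,257), above the tines. Sliding out along the stand's −x.

>>> {"api": "jog_arm", "payload": {"deltas": [0,0,-8,0,0,0,0,0,0,-10,0,0,0,0,0,0,-10,0,0,0,0]}}

```text
t: 6.0
eef_pos: [638.4, 154.3, 448.4]
tcp_rot: [2.695, 1.568, 3.052]
ft_force: [0.0, -0.2, -1.6]
opening: 0.147
```

>>> {"api": "jog_arm", "payload": {"deltas": [0,0,-15,0,0,0,0,0,0,-20,0,0,0,0,0,0,-20,0,0,0,0,0,0,-17,0,0,0,0]}}

```text
t: 6.5
eef_pos: [566.5, 127.7, 448.8]
tcp_rot: [2.699, 1.568, 3.057]
ft_force: [0.1, 0.1, -1.4]
opening: 0.15
```

```bash
cat >> h.py <<'E'
LY=np.radians(-13.2); CAN=np.array([643.3,-132.8,32.0])
lx=np.array([np.cos(LY),np.sin(LY),0])
def pose(mouth,lean,yaw):
    Q,h=toolR(lean,yaw,0)
    # mouth point in snuffer frame
    o=np.array(mouth,float)-h@np.array([-21,0,-36.4])
    return o+h[:,2]*356,Q
E
python3 - <<'E'
from h import *
np.set_printoptions(precision=3,suppress=True)
p,R,st=cur(); print(p,st["t"],st["ft_force"],st["opening"])
# mouth position now
h=toolR(0,np.radians(20.5))[1]; m=p-[0,0,356]+h@np.array([-21,0,-36.4]); print("mouth",m)
w1=pose(CAN-lx*110+[0,0,90],0.05,LY)
w2=pose(CAN-lx*110+[0,0,33],np.radians(30),LY)
print(w1[0],w2[0],np.degrees(np.arctan2(w2[0][1],w2[0][0])))
show(plan(p,R,[w1,w2],maxmm=45,maxrad=.12),0)
E
```

```text
[566.524 127.669 448.813] 6.5 [ 0.119  0.086 -1.37 ] 0.15006994520713657
mouth [546.854 120.315  56.413]
[ 537.532 -107.992  514.959] [362.896 -67.032 415.328] -10.465353477717853
-11.0, -35.1, -18.3, 0.098, -0.008, -0.003, 0,
-11.1, -36.7, -14.7, 0.098, -0.008, -0.003, 0,
-11.1, -38.0, -10.9, 0.098, -0.008, -0.003, 0,
-11.1, -38.9, -7.0, 0.098, -0.008, -0.003, 0,
-11.0, -39.5, -3.1, 0.098, -0.008, -0.003, 0,
-10.9, -39.6, 0.9, 0.098, -0.008, -0.003, 0,
--
18.1, -0.0, -36.8, 0.000, -0.095, -0.000, 0,
14.5, -0.0, -38.4, 0.000, -0.095, -0.000, 0,
10.8, -0.0, -39.6, 0.000, -0.095, -0.000, 0,
7.1, -0.0, -40.4, 0.000, -0.095, -0.000, 0,
3.2, -0.0, -40.9, 0.000, -0.095, -0.000, 0,
--
```

>>> {"api": "jog_arm", "payload": {"deltas": [-15,-34,-18,0.098,-0.008,-0.003,0,-12,-37,-15,0.098,-0.008,-0.003,0,-11,-38,-11,0.098,-0.008,-0.003,0,-11,-39,-7,0.098,-0.008,-0.003,0,-10,-39,-3,0.098,-0.008,-0.003,0,-8,-39,1,0.098,-0.008,-0.003,0,0,0,0,0,0,0,0]}}

```text
t: 7.38
eef_pos: [528.8, -112.8, 519.6]
tcp_rot: [-0.075, 1.519, -0.325]
ft_force: [0.4, 0.7, -2.1]
opening: 0.146
```

Run:
```python
from h import *
np.set_printoptions(precision=3,suppress=True)
p,R,st=cur(); print(p,st["t"],st["ft_force"],st["opening"],st["joints"])
w2=pose(CAN-lx*110+[0,0,33],np.radians(30),LY)
print(w2[0])
show(plan(p,R,[w2],maxmm=45,maxrad=.08),0)
```

```text
[ 528.757 -112.752  519.585] 7.375 [ 0.367  0.698 -2.149] 0.1463840684152886 [-0.332  0.262  1.607  0.     1.22  -1.654]
[362.896 -67.032 415.328]
15.9, 0.6, -29.5, -0.003, -0.079, 0.002, 0,
13.5, 0.7, -30.7, -0.003, -0.079, 0.002, 0,
11.0, 0.8, -31.6, -0.003, -0.079, 0.002, 0,
8.5, 0.8, -32.4, -0.003, -0.079, 0.002, 0,
6.0, 0.9, -33.0, -0.003, -0.079, 0.002, 0,
3.3, 1.0, -33.3, -0.003, -0.079, 0.002, 0,
--
```

>>> {"api": "jog_arm", "payload": {"deltas": [16,0.6,-29,-0.003,-0.079,0.002,0,14,0.7,-31,-0.003,-0.079,0.002,0,11,0.8,-32,-0.003,-0.079,0.002,0,8,0.8,-32,-0.003,-0.079,0.002,0,6,0.9,-33,-0.003,-0.079,0.002,0,3,1,-33,-0.003,-0.079,0.002,0,0,0,0,0,0,0,0]}}

```text
t: 8.25
eef_pos: [354.2, -61.6, 410.3]
tcp_rot: [0.003, 1.033, -0.218]
ft_force: [0.2, -0.0, -0.7]
opening: 0.141
```

```bash
cat >> h.py <<'E'
def mouth(p,R):
    H=np.stack([-R[:,2]*-1, R[:,1], -R[:,0]],1)  # snuffer axes: z=-toolx, y=tooly, x=toolz
    o=p-H[:,2]*356; m=o+H@np.array([-21,0,-36.4])
    ax=H@np.array([0.5*1,0,np.cos(np.pi/6)])
    return m,ax
E
python3 - <<'E'
from h import *
from cell import eyes
np.set_printoptions(precision=3,suppress=True)
p,R,st=cur(); print(p,st["t"],st["ft_force"],st["opening"],st["joints"])
m,ax=mouth(p,R); print("mouth",m,"axis",ax)
w2=pose(CAN-lx*110+[0,0,33],np.radians(30),LY)
show(plan(p,R,[w2],maxmm=45,maxrad=.08),0)
for n in ("side","top"):
    d=eyes.read_camera(n); np.savez(n+"5.npz",**d); cv2.imwrite(f"pics/{n}5.png",d["image"][:,:,::-1])
    print(n,"pred mouth px",proj(d,m), "pred origin",proj(d,p+R[:,0]*356))
E
```

```text
[354.21  -61.595 410.272] 8.25 [ 0.151 -0.029 -0.733] 0.1408892672689766 [-0.375  0.049  2.237  0.249  0.331 -1.938]
mouth [ 533.008 -101.179   62.59 ] axis [-0.015  0.002  1.   ]
0.6, -3.4, 10.9, 0.007, 0.015, -0.006, 0,
--
side pred mouth px [326.684 215.181] pred origin [328.233 202.15 ]
top pred mouth px [301.781 277.273] pred origin [302.366 269.27 ]
```

View pics/side5.png

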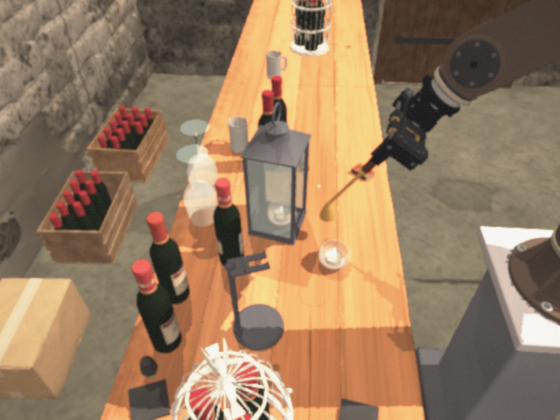

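View pics/top5.png

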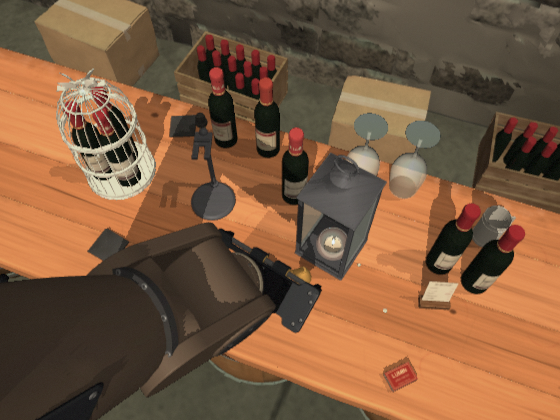

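The bell hangs in front of the lantern at side (327,213) and top (302,273), close to the predictions. Zooming in to check the bell's position and level.

Run:
```python
from h import *
a=load("side5");b=load("top5")
crop(a,"s5",295,180,60,50,8); crop(b,"t5",275,250,60,50,8)
i=np.vstack([cv2.imread("pics/s5.png"),cv2.imread("pics/t5.png")])[:800]
cv2.imwrite("pics/st5.png",cv2.resize(i,None,fx=.75,fy=.75))
```

```text
(no output)
```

View pics/st5.png

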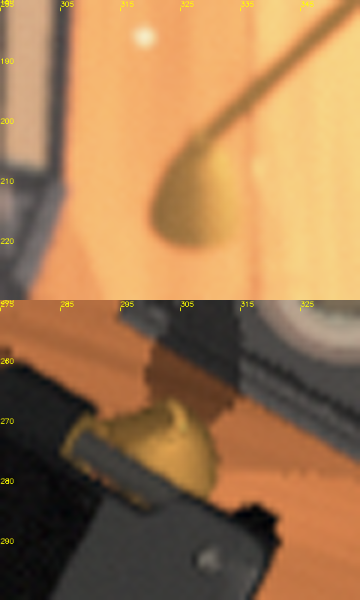

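>>> {"api": "jog_arm", "payload": {"deltas": [0,-3,11,0.007,0.015,-0.006,0,0,0,0,0,0,0,0]}}

```text
t: 8.6
eef_pos: [366.5, -67.6, 418.4]
tcp_rot: [-0.001, 1.045, -0.23]
ft_force: [0.1, 0.9, -1.2]
opening: 0.147
```

```bash
cat > nx.py <<'E'
import sys
from h import *
np.set_printoptions(precision=3,suppress=True)
def go(dx,dz,mm,lean=30.):
    p,R,st=cur(); print(p,st["t"],st["ft_force"],st["moment"],st["joints"])
    m,ax=mouth(p,R); Rl=np.stack([lx,np.cross([0,0,1],lx),[0,0,1]],1)
    print("mouth-candle in lantern axes",Rl.T@(m-CAN),"axis",ax)
    show(plan(p,R,[pose(CAN+lx*dx+[0,0,dz],np.radians(lean),LY)],maxmm=mm,maxrad=.08),0)
if __name__=="__main__": go(*map(float,sys.argv[1:]))
E
python3 nx.py -60 33 12
```

```text
[366.497 -67.623 418.392] 8.6 [ 0.097  0.872 -1.189] [ 0.181  0.541 -0.013] [-0.377  0.058  2.198  0.202  0.372 -1.888]
mouth-candle in lantern axes [-105.653    0.203   36.424] axis [-0.002  0.001  1.   ]
6.5, -0.1, 9.6, 0.000, 0.001, 0.000, 0,
6.5, -0.1, 9.6, 0.000, 0.001, 0.000, 0,
6.5, -0.1, 9.6, 0.000, 0.001, 0.000, 0,
6.5, -0.1, 9.7, 0.000, 0.001, 0.000, 0,
--
```

>>> {"api": "jog_arm", "payload": {"deltas": [6.5,0,9.6,0,0,0,0,6.5,0,9.6,0,0,0,0,6.5,0,9.6,0,0,0,0,6.5,0,9.6,0,0,0,0,0,0,0,0,0,0,0]}}

```text
t: 9.22
eef_pos: [415.7, -78.8, 414.5]
tcp_rot: [-0.001, 1.046, -0.229]
ft_force: [-0.8, 0.7, -2.3]
opening: 0.147
```

```bash
python3 nx.py -20 33 10
```

```text
[415.692 -78.844 414.511] 9.225 [-0.848  0.688 -2.274] [0.155 0.49  0.001] [-0.356  0.144  2.108  0.175  0.374 -1.845]
mouth-candle in lantern axes [-55.387   0.76   32.445] axis [-0.001  0.001  1.   ]
4.3, -0.2, 7.9, 0.001, 0.000, -0.000, 0,
4.3, -0.2, 7.9, 0.001, 0.000, -0.000, 0,
4.3, -0.1, 7.9, 0.001, 0.000, -0.000, 0,
4.3, -0.1, 7.9, 0.001, 0.000, -0.000, 0,
--
```

>>> {"api": "jog_arm", "payload": {"deltas": [4.3,-0.2,7.9,0,0,0,0,4.3,-0.2,7.9,0,0,0,0,4,-0.2,7.9,0,0,0,0,4,0,7,0,0,0,0,0,0,0,0,0,0,0]}}

```text
t: 9.85
eef_pos: [451.8, -87.9, 415.6]
tcp_rot: [-0.001, 1.046, -0.229]
ft_force: [-1.2, -0.3, -1.3]
opening: 0.146
```

```bash
python3 nx.py 0 32 9;  python3 - <<'E'
from h import *
from cell import eyes
p,R,st=cur();m,ax=mouth(p,R)
for n in ("side","top"):
    d=eyes.read_camera(n); np.savez(n+"6.npz",**d)
    print(n,proj(d,m),proj(d,p+R[:,0]*356))
a=load("side6");b=load("top6")
crop(a,"s6",245,140,90,110,5); crop(b,"t6",280,150,110,140,4)
E
```

```text
[451.765 -87.891 415.625] 9.85 [-1.172 -0.271 -1.281] [ 0.168  0.558 -0.063] [-0.346  0.198  2.031  0.153  0.394 -1.815]
mouth-candle in lantern axes [-18.219   0.181  33.55 ] axis [-0.001  0.001  1.   ]
3.5, -0.0, 5.2, 0.001, 0.000, -0.000, 0,
3.5, -0.0, 5.2, 0.001, 0.000, -0.000, 0,
3.5, 0.0, 5.2, 0.001, 0.000, -0.000, 0,
--
side [288.12390236 204.20114747] [288.29622456 191.14419974]
top [328.98648394 242.46701289] [330.60988144 233.28676193]
```

View pics/s6.png

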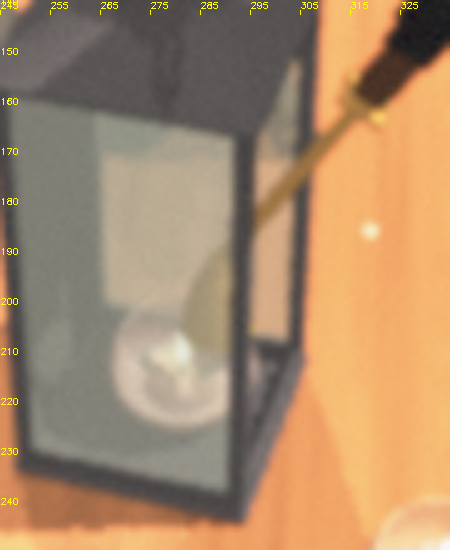

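View pics/t6.png

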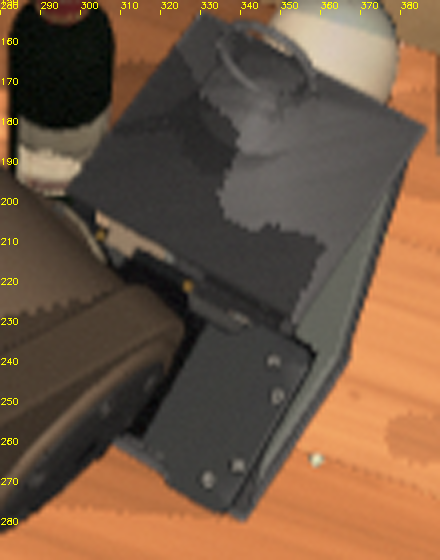

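The bell is inside the opening: in the side view its left edge is at x≈281 against 280.5 predicted. Wrist force is only the snuffer's weight. Next, centre it.

>>> {"api": "jog_arm", "payload": {"deltas": [3.5,0,5.2,0,0,0,0,3.5,0,5.2,0,0,0,0,3.2,0,4.6,0,0,0,0,0,0,0,0,0,0,0,0,0,0,0,0,0,0]}}

```text
t: 10.58
eef_pos: [469.0, -91.7, 413.1]
tcp_rot: [0.0, 1.051, -0.228]
ft_force: [-3.8, 0.1, -2.6]
opening: 0.146
```

```bash
python3 nx.py 0 18 6;  python3 - <<'E'
from h import *
from cell import eyes
p,R,st=cur();m,ax=mouth(p,R)
for n in ("side",):
    d=eyes.read_camera(n); np.savez(n+"7.npz",**d)
    print(n,proj(d,m),proj(d,p+R[:,0]*356))
a=load("side7")
crop(a,"s7",255,180,60,60,10)
E
```

```text
[468.954 -91.722 413.123] 10.575 [-3.806  0.114 -2.59 ] [ 0.184  1.281 -0.096] [-0.341  0.227  1.997  0.144  0.404 -1.802]
mouth-candle in lantern axes [-2.545  0.65  30.068] axis [ 0.004 -0.001  1.   ]
3.9, -0.1, -1.8, 0.001, -0.001, -0.000, 0,
3.9, -0.1, -1.8, 0.001, -0.001, -0.000, 0,
3.9, -0.1, -1.8, 0.001, -0.001, -0.000, 0,
--
side [281.85398026 204.02418237] [281.75667834 191.00977943]
```

View pics/s7.png

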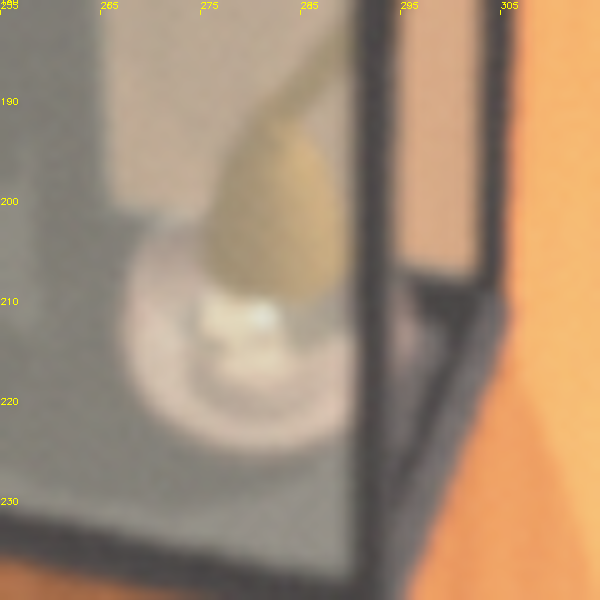

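The wrist force jumped by about 3 N in −x, with a moment change as well. I'll recheck that before going on.

```bash
python3 nx.py 0 18 6
python3 - <<'E'
from h import *
from cell import eyes
d=eyes.read_camera("top"); np.savez("top7.npz",**d)
crop(d,"t7",280,180,90,110,5)
a=load("side7");crop(a,"s7b",280,90,90,120,5)
b=load("side0");
# has lantern moved? compare edges
E
python3 nx.py 0 18 6
```

```text
[468.962 -91.724 413.18 ] 10.625 [-4.132  1.404 -3.795] [ 0.197  1.268 -0.068] [-0.341  0.227  1.997  0.144  0.404 -1.802]
mouth-candle in lantern axes [-2.468  0.64  30.159] axis [ 0.004 -0.001  1.   ]
3.9, -0.1, -1.8, 0.001, -0.001, -0.000, 0,
3.9, -0.1, -1.8, 0.001, -0.001, -0.000, 0,
3.9, -0.1, -1.8, 0.001, -0.001, -0.000, 0,
--
[468.989 -91.728 413.269] 10.675 [-2.353  0.459 -4.461] [ 0.188  1.218 -0.099] [-0.341  0.227  1.997  0.144  0.403 -1.802]
mouth-candle in lantern axes [-2.317  0.638 30.311] axis [ 0.003 -0.001  1.   ]
3.9, -0.1, -1.8, 0.001, -0.001, -0.000, 0,
3.9, -0.1, -1.8, 0.001, -0.001, -0.000, 0,
3.9, -0.1, -1.8, 0.001, -0.001, -0.000, 0,
--
```

View pics/s7b.png

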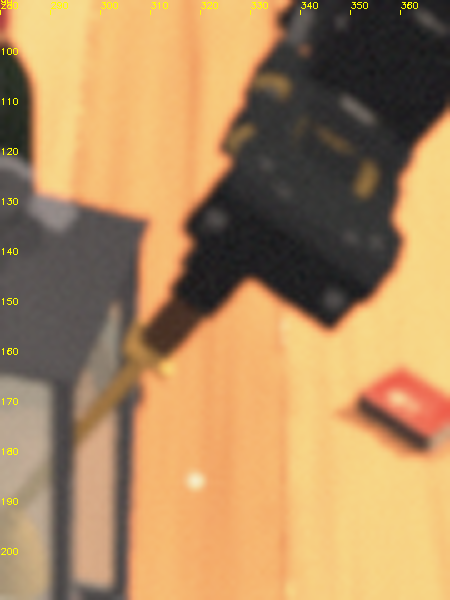

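View pics/t7.png

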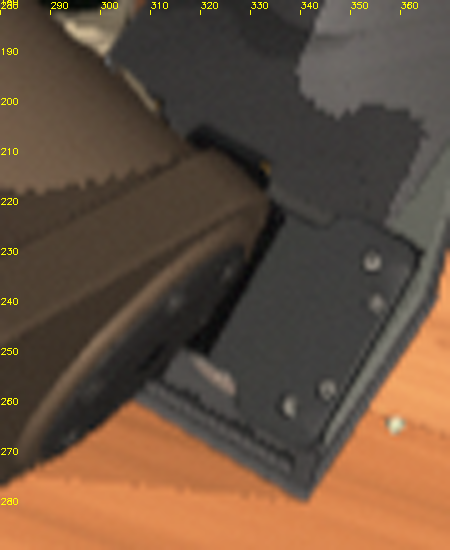

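Run:
```python
from h import *
from cell import eyes
np.set_printoptions(precision=2,suppress=True)
F=[];M=[]
for k in range(8):
    d=eyes.read_camera("side"); p,R,st=cur(); F.append(st["ft_force"]);M.append(st["moment"])
print(np.mean(F,0),np.std(F,0),np.mean(M,0),np.std(M,0),p)
np.savez("side8.npz",**d)
a=load("side0")
# lantern motion: template match patches
g0=cv2.cvtColor(a["image"],cv2.COLOR_RGB2GRAY);g1=cv2.cvtColor(d["image"],cv2.COLOR_RGB2GRAY)
for (u,v) in ((243,157),(296,240),(280,112),(262,126),(240,232),(252,170)):
    T=g0[v-8:v+9,u-8:u+9];S=g1[v-13:v+14,u-13:u+14]
    r=cv2.matchTemplate(cv2.resize(S,None,fx=4,fy=4,interpolation=2),cv2.resize(T,None,fx=4,fy=4,interpolation=2),cv2.TM_CCOEFF_NORMED)
    _,mx,_,l=cv2.minMaxLoc(r); print((u,v),(l[0]-20)/4,(l[1]-20)/4,"%.2f"%mx)
crop(d,"s8",280,115,50,60,10)
```

```text
[-2.69 -0.   -4.34] [0.37 0.39 0.62] [ 0.2   1.26 -0.05] [0.03 0.02 0.04] [469.13 -91.76 413.46]
(243, 157) -1.5 0.0 0.96
(296, 240) -0.25 -0.25 1.00
(280, 112) -0.5 -2.25 0.93
(262, 126) 0.0 -0.75 0.98
(240, 232) 1.0 0.75 0.90
(252, 170) -0.75 3.0 0.99
```

View pics/s8.png

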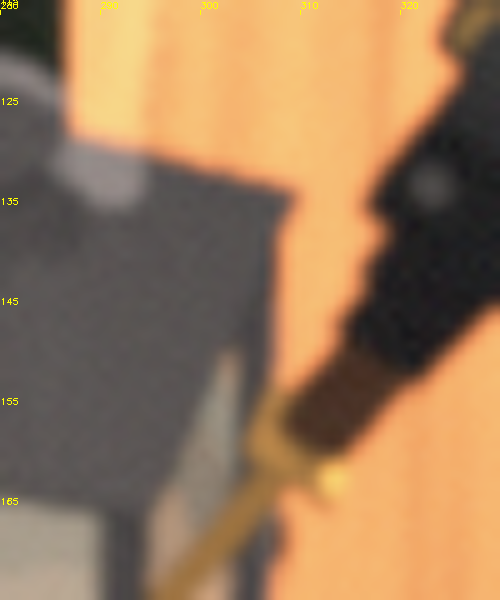

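Run:
```python
from h import *
L=[]
for n in ("side5","side6","side8"):
    d=load(n); crop(d,"x",236,95,84,150,3); L.append(cv2.imread("pics/x.png"))
cv2.imwrite("pics/cmp.png",np.hstack(L))
g0=cv2.cvtColor(load("side5")["image"],cv2.COLOR_RGB2GRAY)
for n in ("side6","side7","side8"):
    g1=cv2.cvtColor(load(n)["image"],cv2.COLOR_RGB2GRAY)
    for (u,v) in ((243,157),(296,240),(280,112),(262,126),(250,200),(305,211),(308,135)):
        T=g0[v-7:v+8,u-7:u+8];S=g1[v-12:v+13,u-12:u+13]
        r=cv2.matchTemplate(cv2.resize(S,None,fx=4,fy=4,interpolation=2),cv2.resize(T,None,fx=4,fy=4,interpolation=2),cv2.TM_CCOEFF_NORMED)
        _,mx,_,l=cv2.minMaxLoc(r); print(n,(u,v),(l[0]-20)/4,(l[1]-20)/4,"%.2f"%mx)
```

```text
side6 (243, 157) 0.0 0.0 1.00
side6 (296, 240) -0.5 0.25 0.78
side6 (280, 112) 0.0 0.0 1.00
side6 (262, 126) 0.0 0.0 1.00
side6 (250, 200) 0.25 0.25 0.98
side6 (305, 211) 0.0 0.0 1.00
side6 (308, 135) -0.25 0.0 1.00
side7 (243, 157) -1.25 0.0 0.96
side7 (296, 240) -0.75 0.25 0.77
side7 (280, 112) -0.5 -2.5 0.92
side7 (262, 126) 0.0 -0.75 0.98
side7 (250, 200) -0.25 0.75 0.98
side7 (305, 211) 0.0 -0.5 1.00
side7 (308, 135) -1.5 -0.75 1.00
side8 (243, 157) -1.5 0.0 0.96
side8 (296, 240) -0.75 0.25 0.78
side8 (280, 112) -0.5 -2.75 0.90
side8 (262, 126) 0.0 -1.0 0.98
side8 (250, 200) -0.5 0.5 0.98
side8 (305, 211) 0.0 -0.5 1.00
side8 (308, 135) -1.75 -0.75 1.00
```

View pics/cmp.png

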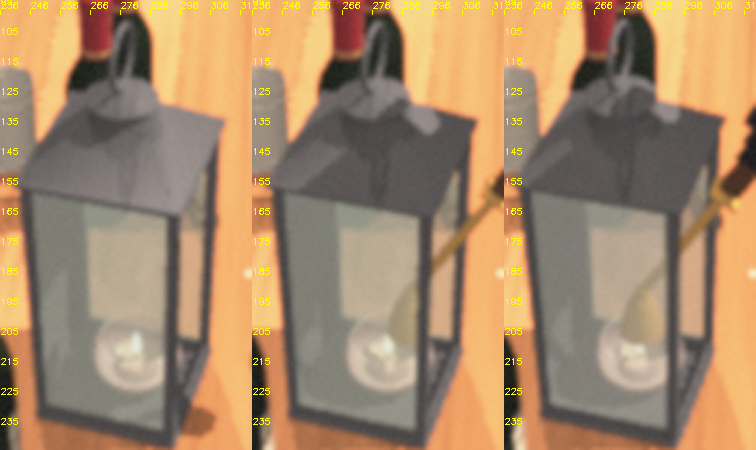

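The lantern's top has shifted about 1.5 px (~3 mm) back, so something on the tool is touching the roof edge. I'll compare predicted positions of the collar and fingers with the image before backing off.

Run:
```python
from h import *
np.set_printoptions(precision=1,suppress=True)
p,R,st=cur(); H=np.stack([R[:,2],R[:,1],-R[:,0]],1); o=p-H[:,2]*356
d=load("side8")
Rl=np.stack([lx,np.cross([0,0,1],lx),[0,0,1]],1); E0=np.array([593.5,-117.3,0])
for n,q in (("collar c",(0,0,127.5)),("collar +x+y top",(11.5,11.5,130)),("collar +x-y top",(11.5,-11.5,130)),("collar -x+y top",(-11.5,11.5,130)),("collar -x-y",(-11.5,-11.5,130)),("grip start",(0,0,130)),("tip finger",(10,12,166)),("palm in",(37.5,90,244)),("palm in2",(37.5,-90,244))):
    w=o+H@np.array(q,float); print(n,"px",proj(d,w),"from roof edge (lantern axes)",Rl.T@(w-E0))
```

```text
collar c px [309.7 158. ] from roof edge (lantern axes) [-13.2  -3.3 215.2]
collar +x+y top px [304.4 157.5] from roof edge (lantern axes) [ -4.5   8.3 223.1]
collar +x-y top px [307.3 151.3] from roof edge (lantern axes) [ -4.5 -14.7 223.1]
collar -x+y top px [313.3 163.5] from roof edge (lantern axes) [-24.5   8.2 211.7]
collar -x-y px [316.  157.2] from roof edge (lantern axes) [-24.4 -14.8 211.7]
grip start px [310.3 157.3] from roof edge (lantern axes) [-14.5  -3.3 217.4]
tip finger px [313.9 147.4] from roof edge (lantern axes) [-23.7   8.7 253.6]
palm in px [313.2 136.5] from roof edge (lantern axes) [-38.9  86.7 335. ]
palm in2 px [335.1  89.1] from roof edge (lantern axes) [-38.4 -93.3 335. ]
```

By the wrench and the lantern's slight tip, the collar is pushing up and back under the roof edge. The image shows a visual gap there, so I'm not certain of the cause. Backing off, then re-entering lower with a few degrees more lean, which drops the collar and moves it outward.

```bash
python3 nx.py -22 26 8 34
```

```text
[469.131 -91.757 413.462] 11.075 [-2.783 -0.417 -3.715] [ 0.235  1.261 -0.049] [-0.341  0.227  1.997  0.144  0.403 -1.802]
mouth-candle in lantern axes [-1.928  0.616 30.627] axis [ 0.003 -0.001  1.   ]
-0.9, -0.0, -6.9, 0.000, -0.010, -0.000, 0,
-1.0, -0.0, -6.9, 0.000, -0.010, -0.000, 0,
-1.1, -0.0, -6.9, 0.000, -0.010, -0.000, 0,
-1.1, -0.0, -6.9, 0.000, -0.010, -0.000, 0,
-1.2, -0.0, -6.9, 0.000, -0.010, -0.000, 0,
-1.3, -0.0, -6.8, 0.000, -0.010, -0.000, 0,
-1.4, -0.0, -6.8, 0.000, -0.010, -0.000, 0,
--
```

>>> {"api": "jog_arm", "payload": {"deltas": [-2,0,-5.5,0,0,0,0,-2.5,0,-6.5,0,-0.005,0,0,-1.5,0,-7,0,-0.015,0,0,-1.2,0,-7,0,-0.02,0,0,-1,0,-7,0,-0.02,0,0,0,0,0,0,0,0,0]}}

```text
t: 11.82
eef_pos: [435.5, -84.0, 404.3]
tcp_rot: [-0.002, 0.98, -0.23]
ft_force: [-0.7, -0.0, -1.7]
opening: 0.149
```

```bash
python3 nx.py -22 26 8 34
python3 - <<'E'
from h import *
from cell import eyes
d=eyes.read_camera("side"); np.savez("side9.npz",**d)
g0=cv2.cvtColor(load("side5")["image"],cv2.COLOR_RGB2GRAY)
g1=cv2.cvtColor(d["image"],cv2.COLOR_RGB2GRAY)
for (u,v) in ((243,157),(262,126),(250,200),(305,211),(308,135)):
        T=g0[v-7:v+8,u-7:u+8];S=g1[v-12:v+13,u-12:u+13]
        r=cv2.matchTemplate(cv2.resize(S,None,fx=4,fy=4,interpolation=2),cv2.resize(T,None,fx=4,fy=4,interpolation=2),cv2.TM_CCOEFF_NORMED)
        _,mx,_,l=cv2.minMaxLoc(r); print((u,v),(l[0]-20)/4,(l[1]-20)/4,"%.2f"%mx)
E
```

```text
[435.535 -84.01  404.304] 11.825 [-0.69  -0.048 -1.738] [0.137 0.531 0.023] [-0.352  0.188  2.095  0.248  0.28  -1.913]
mouth-candle in lantern axes [-12.181   0.05   34.779] axis [-0.065  0.016  0.998]
0.9, -0.0, -7.0, 0.001, -0.001, -0.000, 0,
0.9, -0.0, -7.0, 0.001, -0.001, -0.000, 0,
--
(243, 157) 0.0 0.0 1.00
(262, 126) 0.0 0.0 1.00
(250, 200) 0.25 0.25 0.98
(305, 211) 0.0 0.0 1.00
(308, 135) 0.0 0.0 0.97
```

The lantern is back exactly where it stood (0.0 px) and the contact is gone. Now re-entering lower with 34° lean.

```bash
python3 nx.py -12 26 5 34;python3 - <<'E'
from h import *
a=pose(CAN+lx*-12+[0,0,26],np.radians(34),LY);b=pose(CAN+[0,0,25],np.radians(34),LY)
show(plan(*a,[b],maxmm=5),0)
E
```

```text
[435.823 -84.099 404.443] 11.875 [-0.226 -0.288 -1.714] [ 0.188  0.583 -0.035] [-0.352  0.188  2.094  0.248  0.28  -1.913]
mouth-candle in lantern axes [-11.878   0.016  34.92 ] axis [-0.065  0.016  0.998]
3.6, -0.0, -3.0, 0.001, -0.001, -0.000, 0,
3.6, -0.0, -3.0, 0.001, -0.001, -0.000, 0,
--
2.5, -0.0, 3.1, 0.000, 0.000, 0.000, 0,
2.5, -0.0, 3.1, 0.000, 0.000, 0.000, 0,
2.5, -0.0, 3.1, 0.000, 0.000, 0.000, 0,
--
```

>>> {"api": "jog_arm", "payload": {"deltas": [3.6,0,-3,0,0,0,0,3.6,0,-3,0,0,0,0,0,0,0,0,0,0,0,2.5,0,3.1,0,0,0,0,2.5,0,3.1,0,0,0,0,0,0,0,0,0,0,0]}}

```text
t: 12.62
eef_pos: [443.8, -86.0, 393.8]
tcp_rot: [-0.002, 0.979, -0.231]
ft_force: [-0.7, 0.6, -2.0]
opening: 0.145
```

```bash
python3 nx.py 0 24 5 34
```

```text
[443.801 -86.044 393.835] 12.625 [-0.667  0.643 -1.998] [0.18  0.58  0.024] [-0.35   0.216  2.092  0.267  0.254 -1.931]
mouth-candle in lantern axes [-3.522 -0.119 24.398] axis [-0.066  0.017  0.998]
2.3, 0.0, 2.0, 0.002, -0.002, 0.000, 0,
--
```

>>> {"api": "jog_arm", "payload": {"deltas": [2.3,0,2,0,0,0,0,0,0,0,0,0,0,0]}}

```text
t: 12.88
eef_pos: [446.9, -86.8, 393.0]
tcp_rot: [-0.002, 0.979, -0.231]
ft_force: [0.3, 1.3, -2.0]
opening: 0.146
```

```bash
python3 nx.py 0 14 4 32;  python3 - <<'E'
from h import *
from cell import eyes
p,R,st=cur();m,ax=mouth(p,R)
d=eyes.read_camera("side"); np.savez("side10.npz",**d)
print(proj(d,m),proj(d,p+R[:,0]*356))
crop(d,"s10",255,180,60,60,10)
E
```

```text
[446.891 -86.754 393.039] 12.875 [ 0.272  1.321 -1.995] [ 0.143  0.577 -0.006] [-0.349  0.222  2.086  0.266  0.254 -1.929]
mouth-candle in lantern axes [-0.31  -0.105 23.627] axis [-0.066  0.017  0.998]
2.3, 0.0, 2.0, 0.001, 0.008, 0.000, 0,
2.3, 0.0, 2.0, 0.001, 0.008, 0.000, 0,
2.2, 0.0, 2.0, 0.001, 0.008, 0.000, 0,
2.2, 0.0, 2.0, 0.001, 0.008, 0.000, 0,
--
[281.07720956 205.55717836] [282.17423698 192.95864108]
```

View pics/s10.png

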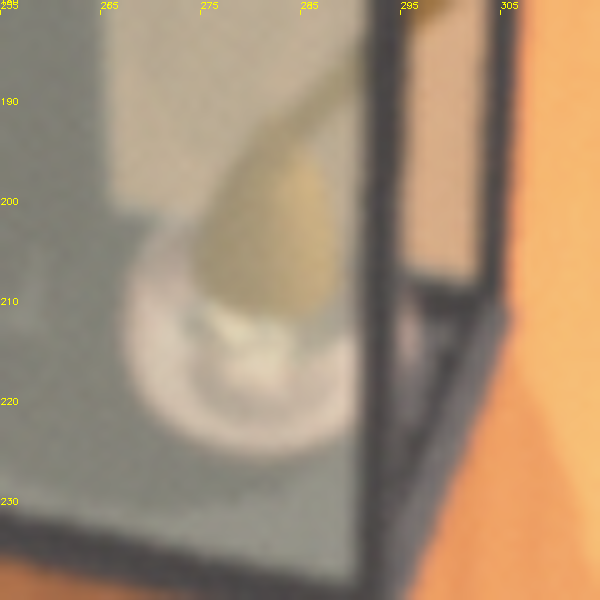

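Bell spans x 273.8–288.5 (centre 281.2, predicted 281.1), and the glass is centred near 282, so it is aligned. Lowering gently.

>>> {"api": "jog_arm", "payload": {"deltas": [2.2,0,1.8,0,0.008,0,0,2.2,0,1.8,0,0.008,0,0,2.2,0,1.8,0,0.008,0,0,2.2,0,1.8,0,0.008,0,0,0,0,0,0,0,0,0]}}

```text
t: 13.55
eef_pos: [458.1, -89.4, 389.4]
tcp_rot: [-0.002, 1.014, -0.231]
ft_force: [0.2, 0.3, -2.1]
opening: 0.147
```

```bash
python3 nx.py -0.7 5 3 31
```

```text
[458.128 -89.36  389.364] 13.55 [ 0.214  0.338 -2.139] [0.157 0.516 0.05 ] [-0.345  0.245  2.06   0.213  0.289 -1.875]
mouth-candle in lantern axes [-0.538 -0.111 13.203] axis [-0.032  0.009  0.999]
2.4, -0.0, 0.6, 0.001, 0.005, 0.000, 0,
2.4, -0.0, 0.6, 0.001, 0.005, 0.000, 0,
2.4, -0.0, 0.6, 0.001, 0.005, 0.000, 0,
--
```

>>> {"api": "jog_arm", "payload": {"deltas": [2.2,0,0.5,0,0.004,0,0,2.2,0,0.5,0,0.004,0,0,2,0,0.5,0,0.004,0,0,0,0,0,0,0,0,0]}}

```text
t: 14.05
eef_pos: [462.9, -90.5, 384.3]
tcp_rot: [-0.002, 1.027, -0.231]
ft_force: [-0.6, 0.8, -1.6]
opening: 0.146
```

```bash
python3 nx.py -0.7 2.5 2 31;  python3 - <<'E'
from h import *
from cell import eyes
p,R,st=cur();m,ax=mouth(p,R)
d=eyes.read_camera("side"); np.savez("side11.npz",**d)
print(proj(d,m),proj(d,p+R[:,0]*356))
crop(d,"s11",255,180,60,60,10)
g0=cv2.cvtColor(load("side5")["image"],cv2.COLOR_RGB2GRAY)
g1=cv2.cvtColor(d["image"],cv2.COLOR_RGB2GRAY)
for (u,v) in ((243,157),(262,126),(305,211),(308,135)):
        T=g0[v-7:v+8,u-7:u+8];S=g1[v-12:v+13,u-12:u+13]
        r=cv2.matchTemplate(cv2.resize(S,None,fx=4,fy=4,interpolation=2),cv2.resize(T,None,fx=4,fy=4,interpolation=2),cv2.TM_CCOEFF_NORMED)
        _,mx,_,l=cv2.minMaxLoc(r); print((u,v),(l[0]-20)/4,(l[1]-20)/4,"%.2f"%mx)
E
```

```text
[462.876 -90.48  384.281] 14.05 [-0.577  0.809 -1.56 ] [ 0.169  0.5   -0.022] [-0.343  0.259  2.054  0.203  0.293 -1.864]
mouth-candle in lantern axes [-0.152 -0.124  5.682] axis [-0.02   0.006  1.   ]
1.3, 0.0, -0.5, 0.001, 0.002, 0.000, 0,
1.3, -0.0, -0.5, 0.001, 0.002, 0.000, 0,
--
[281.04074824 210.8295692 ] [281.32811651 198.33336601]
(243, 157) 0.0 0.0 1.00
(262, 126) 0.0 0.0 1.00
(305, 211) 0.0 0.0 1.00
(308, 135) 0.0 0.0 0.97
```

View pics/s11.png

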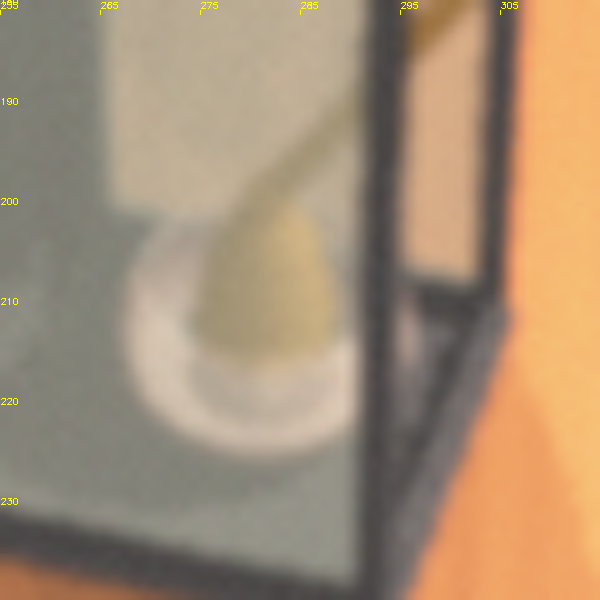

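Run:
```python
from h import *
np.set_printoptions(precision=1,suppress=True)
d=load("side11")
print("wax c",proj(d,CAN),"wax front",proj(d,CAN+[0,20,0]),"can bottom front",proj(d,CAN+[0,20,-16]),"wax L/R",proj(d,CAN+[20,0,0]),proj(d,CAN-[20,0,0]), "glass bottom front (z~12,r32)",proj(d,CAN+[0,32,-20]),"glass maxR z30",proj(d,CAN+[0,37,-8]))
# same model for bar votive using wax top-derived centre
B=np.array([515.5,-15,24.])
print("bar: can bottom front",proj(d,B+[0,20,-16]),"glass front",proj(d,B+[0,37,-8]),proj(d,B+[0,32,-20]))
crop(d,"bv11",310,232,50,50,10)
t=load("top0")
print("top: wax c",proj(t,CAN),"far edge",proj(t,CAN+[20,0,0]),"can bottom near",proj(t,CAN+[-20,0,-16]),"bar",proj(t,B),proj(t,B+[20,0,0]),proj(t,B+[-20,0,-16]))
```

```text
wax c [281.  212.5] wax front [280.3 218.2] can bottom front [280.3 222.8] wax L/R [272.9 212.1] [289.1 212.9] glass bottom front (z~12,r32) [279.9 227.5] glass maxR z30 [279.7 225.6]
bar: can bottom front [332.6 265.9] glass front [332.9 269.7] [332.5 271.3]
top: wax c [332.2 243.1] far edge [335.  235.4] can bottom near [328.7 254.1] bar [259.8 278. ] [263.3 269.8] [256.5 289.2]
```

>>> {"api": "jog_arm", "payload": {"deltas": [1.3,-0.6,-0.5,0,0.002,0,0,1.3,-0.5,-0.5,0,0.002,0,0,0.7,0,-0.2,0,0,0,0,0,0,0,0,0,0,0]}}

```text
t: 14.6
eef_pos: [463.2, -91.8, 381.1]
tcp_rot: [-0.003, 1.03, -0.231]
ft_force: [0.4, -0.1, -1.1]
opening: 0.146
```

```bash
python3 nx.py -0.7 1 2 31
```

```text
[463.204 -91.772 381.061] 14.6 [ 0.433 -0.126 -1.076] [0.12  0.384 0.041] [-0.346  0.265  2.056  0.209  0.288 -1.873]
mouth-candle in lantern axes [-0.616 -1.351  1.887] axis [-0.017  0.005  1.   ]
0.7, 1.2, -0.5, 0.002, -0.000, 0.000, 0,
--
```

>>> {"api": "jog_arm", "payload": {"deltas": [0.5,0,-0.3,0,0,0,0,0,0,0,0,0,0,0,0,0,0,0,0,0,0]}}

```text
t: 14.98
eef_pos: [463.2, -91.7, 380.9]
tcp_rot: [-0.003, 1.029, -0.231]
ft_force: [-0.3, 0.2, -0.2]
opening: 0.147
```

```bash
python3 nx.py -0.7 1 2 31
```

```text
[463.15  -91.725 380.863] 14.975 [-0.282  0.216 -0.202] [ 0.12   0.439 -0.022] [-0.346  0.265  2.057  0.211  0.287 -1.874]
mouth-candle in lantern axes [-0.385 -1.323  1.846] axis [-0.017  0.005  1.   ]
0.6, 1.1, -0.4, 0.002, 0.001, 0.000, 0,
--
```

The bell is at the wax with about 1 N of contact. Holding.

>>> {"api": "jog_arm", "payload": {"deltas": [0.3,0,0,0,0,0,0,0,0,0,0,0,0,0,0,0,0,0,0,0,0,0,0,0,0,0,0,0,0,0,0,0,0,0,0,0,0,0,0,0,0,0,0,0,0,0,0,0,0,0,0,0,0,0,0,0,0,0,0,0,0,0,0,0,0,0,0,0,0,0]}}

```text
t: 16.23
eef_pos: [463.3, -91.8, 380.8]
tcp_rot: [-0.003, 1.028, -0.231]
ft_force: [-1.6, 1.0, 1.7]
opening: 0.145
```

```bash
python3 nx.py -0.7 26 4 34;  python3 - <<'E'
from h import *
from cell import eyes
p,R,st=cur();m,ax=mouth(p,R)
d=eyes.read_camera("side"); np.savez("side12.npz",**d)
print(proj(d,m),proj(d,p+R[:,0]*356))
crop(d,"s12",255,180,60,60,10)
E
```

```text
[463.321 -91.756 380.759] 16.225 [-1.581  0.995  1.707] [0.202 0.563 0.045] [-0.346  0.266  2.056  0.211  0.286 -1.875]
mouth-candle in lantern axes [-0.044 -1.336  1.83 ] axis [-0.018  0.006  1.   ]
-3.6, 0.2, -1.4, 0.000, -0.009, 0.000, 0,
-3.6, 0.2, -1.3, 0.000, -0.009, 0.000, 0,
-3.6, 0.2, -1.3, 0.000, -0.009, 0.000, 0,
-3.6, 0.2, -1.3, 0.000, -0.009, 0.000, 0,
-3.6, 0.2, -1.2, 0.000, -0.009, 0.000, 0,
-3.7, 0.2, -1.2, 0.000, -0.009, 0.000, 0,
--
[281.15458811 211.61194342] [281.41352999 199.17482679]
```

View pics/s12.png

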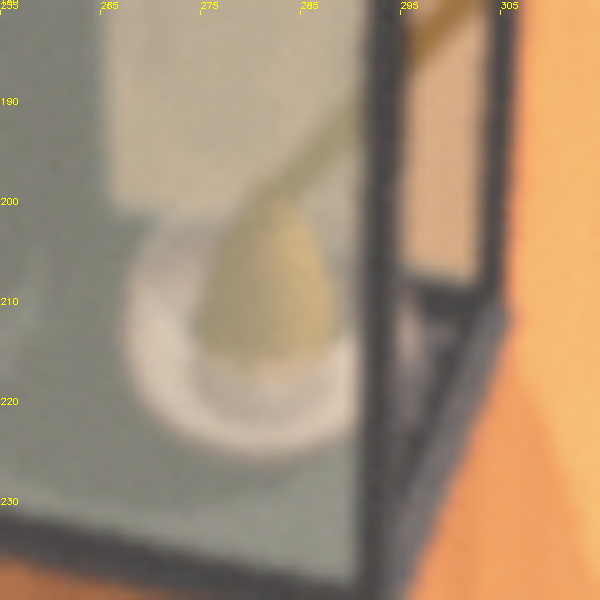

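The bell rests on the wax: its lower edge is at row 216 with about 4.5 px of can side below it, as expected. About 3 N contact, held more than 1 s. Withdrawing along the same way.

>>> {"api": "jog_arm", "payload": {"deltas": [-3.6,0.2,-1.4,0,-0.009,0,0,-3.6,0.2,-1.3,0,-0.009,0,0,-3.6,0.2,-1.3,0,-0.009,0,0,-3.6,0.2,-1.3,0,-0.009,0,0,-3.6,0.2,-1.2,0,-0.009,0,0,-3.7,0.2,-1.2,0,-0.009,0,0,0,0,0,0,0,0,0]}}

```text
t: 17.15
eef_pos: [444.5, -86.0, 395.5]
tcp_rot: [-0.002, 0.972, -0.231]
ft_force: [1.1, 1.1, -1.7]
opening: 0.145
```

```bash
python3 nx.py -16 27 5 34
```

```text
[444.46  -85.98  395.498] 17.15 [ 1.118  1.053 -1.748] [0.165 0.59  0.023] [-0.349  0.214  2.09   0.272  0.251 -1.936]
mouth-candle in lantern axes [-0.4    0.086 27.563] axis [-0.073  0.018  0.997]
-2.7, -0.1, -3.7, 0.001, 0.002, 0.000, 0,
-2.7, -0.1, -3.7, 0.001, 0.002, 0.000, 0,
-2.7, -0.1, -3.7, 0.001, 0.002, 0.000, 0,
--
```

>>> {"api": "jog_arm", "payload": {"deltas": [-2.7,0,-3.7,0,0,0,0,-2.7,0,-3.7,0,0,0,0,-2.7,0,-3.7,0,0,0,0,0,0,0,0,0,0,0]}}

```text
t: 17.65
eef_pos: [430.0, -82.7, 395.8]
tcp_rot: [-0.002, 0.972, -0.231]
ft_force: [0.1, 0.1, -0.6]
opening: 0.144
```

```bash
python3 nx.py -110 32 14 33
```

```text
[430.025 -82.65  395.775] 17.65 [ 0.114  0.099 -0.628] [ 0.158  0.526 -0.007] [-0.354  0.193  2.12   0.291  0.245 -1.958]
mouth-candle in lantern axes [-15.422   0.038  27.713] axis [-0.072  0.018  0.997]
-8.0, 0.0, -9.6, 0.000, 0.003, 0.000, 0,
-8.0, -0.0, -9.6, 0.000, 0.003, 0.000, 0,
-8.0, -0.0, -9.6, 0.000, 0.003, 0.000, 0,
-7.9, -0.0, -9.6, 0.000, 0.003, 0.000, 0,
-7.9, -0.0, -9.7, 0.000, 0.003, 0.000, 0,
-7.9, -0.0, -9.7, 0.000, 0.003, 0.000, 0,
-7.9, -0.0, -9.7, 0.000, 0.003, 0.000, 0,
--
```

>>> {"api": "jog_arm", "payload": {"deltas": [-8,0,-9.6,0,0.003,0,0,-8,0,-9.6,0,0.003,0,0,-8,0,-9.6,0,0.003,0,0,-8,0,-9.6,0,0.003,0,0,-8,0,-9.6,0,0.003,0,0,-8,0,-9.6,0,0.003,0,0,-8,0,-9.7,0,0.003,0,0,0,0,0,0,0,0,0]}}

```text
t: 18.65
eef_pos: [338.5, -61.2, 405.8]
tcp_rot: [-0.003, 0.994, -0.231]
ft_force: [-0.7, 0.2, -1.6]
opening: 0.146
```

Run:
```python
from h import *
np.set_printoptions(precision=3,suppress=True)
p,R,st=cur(); print(p,st["t"],st["ft_force"],st["joints"])
m,ax=mouth(p,R); Rl=np.stack([lx,np.cross([0,0,1],lx),[0,0,1]],1)
print("mouth-candle",Rl.T@(m-CAN),ax)
w1=pose(CAN-lx*115+[0,0,90],0.03,LY)
Q,h=toolR(0,np.radians(20.5)); e=h[:,0]
w2=(np.array([666.2,164.7,452])-e*100,Q)
show(plan(p,R,[w1,w2],maxmm=45,maxrad=.1),0)
```

```text
[338.467 -61.174 405.821] 18.65 [-0.682  0.232 -1.604] [-0.393  0.03   2.281  0.33   0.275 -2.028]
mouth-candle [-116.855   -0.01    33.39 ] [-0.051  0.013  0.999]
3.6, -0.1, 38.9, 0.000, 0.091, 0.000, 0,
0.1, -0.1, 39.0, 0.000, 0.091, 0.000, 0,
-3.5, -0.1, 38.9, 0.000, 0.091, 0.000, 0,
-7.0, -0.1, 38.4, 0.000, 0.091, 0.000, 0,
-10.5, -0.0, 37.6, 0.000, 0.091, 0.000, 0,
-13.9, -0.0, 36.5, 0.000, 0.091, 0.000, 0,
--
10.4, 39.9, -4.2, -0.098, 0.005, 0.001, 0,
10.4, 40.1, -0.2, -0.098, 0.005, 0.001, 0,
10.5, 39.9, 3.8, -0.098, 0.005, 0.001, 0,
10.5, 39.3, 7.7, -0.098, 0.005, 0.001, 0,
10.5, 38.4, 11.6, -0.098, 0.005, 0.001, 0,
10.5, 37.0, 15.3, -0.098, 0.005, 0.001, 0,
--
```

>>> {"api": "jog_arm", "payload": {"deltas": [0,0,38,0,0.091,0,0,-2,0,38,0,0.091,0,0,-4,0,38,0,0.091,0,0,-7,0,38,0,0.091,0,0,-10,0,37,0,0.091,0,0,-14,0,36,0,0.091,0,0,0,0,0,0,0,0,0]}}

```text
t: 19.52
eef_pos: [541.6, -108.8, 519.6]
tcp_rot: [-0.243, 1.555, -0.474]
ft_force: [-0.3, 0.1, -2.6]
opening: 0.146
```

Run:
```python
from h import *
from cell import eyes
np.set_printoptions(precision=3,suppress=True)
p,R,st=cur(); print(p,st["t"],st["ft_force"],st["joints"])
m,ax=mouth(p,R); print(m)
Q,h=toolR(0,np.radians(20.5)); e=h[:,0]
w2=(np.array([666.2,164.7,452])-e*100,Q)
show(plan(p,R,[w2],maxmm=42,maxrad=.1),0)
for n in ("side","top"):
    d=eyes.read_camera(n); np.savez(n+"13.npz",**d)
    cv2.imwrite(f"pics/{n}13.png",d["image"][:,:,::-1])
    g0=cv2.cvtColor(load(n+"0")["image"],cv2.COLOR_RGB2GRAY);g1=cv2.cvtColor(d["image"],cv2.COLOR_RGB2GRAY)
    pts={"side":((243,157),(262,126),(305,211),(279,212),(334,256)),"top":((386,182),(330,153),(332,245),(260,278),(367,240))}[n]
    for (u,v) in pts:
        T=g0[v-8:v+9,u-8:u+9];S=g1[v-13:v+14,u-13:u+14]
        r=cv2.matchTemplate(cv2.resize(S,None,fx=4,fy=4,interpolation=2),cv2.resize(T,None,fx=4,fy=4,interpolation=2),cv2.TM_CCOEFF_NORMED)
        _,mx,_,l=cv2.minMaxLoc(r); print(n,(u,v),(l[0]-20)/4,(l[1]-20)/4,"%.2f"%mx)
```

```text
[ 541.605 -108.767  519.622] 19.525 [-0.309  0.08  -2.617] [-0.317  0.286  1.573 -0.003  1.267 -1.656]
[ 526.565 -106.718  126.953]
11.1, 39.9, -4.3, -0.098, 0.002, 0.001, 0,
11.1, 40.1, -0.3, -0.098, 0.002, 0.001, 0,
11.2, 39.9, 3.6, -0.098, 0.002, 0.001, 0,
11.2, 39.4, 7.6, -0.098, 0.002, 0.001, 0,
11.2, 38.4, 11.4, -0.098, 0.002, 0.001, 0,
11.3, 37.1, 15.2, -0.098, 0.002, 0.001, 0,
--
side (243, 157) 0.0 0.0 0.96
side (262, 126) 0.25 -0.25 0.99
side (305, 211) 0.0 0.0 1.00
side (279, 212) 0.0 0.0 1.00
side (334, 256) 0.0 0.0 0.99
top (386, 182) 1.5 -1.75 0.82
top (330, 153) 5.0 5.0 0.25
top (332, 245) 0.0 0.0 1.00
top (260, 278) 0.0 0.0 0.98
top (367, 240) 0.0 0.0 1.00
```

View pics/side13.png

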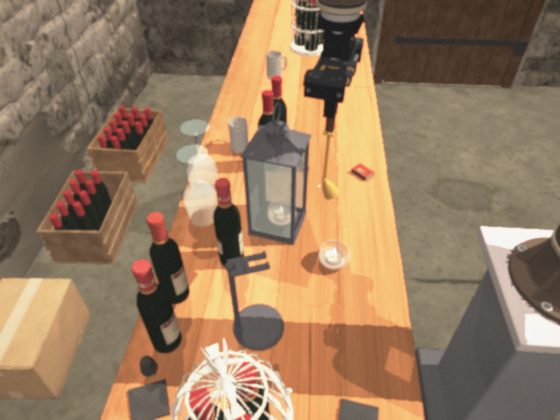

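Snuffer is upright and out of the lantern. The lantern, its candle and the bar votive all show 0.0 px shift. Carrying it back to the front of the stand.

>>> {"api": "jog_arm", "payload": {"deltas": [8,40,-4,-0.098,0.002,0,0,8,40,0,-0.098,0.002,0,0,11,40,4,-0.098,0.002,0,0,11,39,8,-0.098,0.002,0,0,11,38,11,-0.098,0.002,0,0,11,37,14,-0.098,0.002,0,0,0,0,0,0,0,0,0]}}

```text
t: 20.5
eef_pos: [562.6, 135.5, 453.2]
tcp_rot: [-1.295, 1.562, -0.921]
ft_force: [0.8, 0.4, -1.4]
opening: 0.146
```

```bash
cat > st.py <<'E'
import sys
from h import *
np.set_printoptions(precision=2,suppress=True)
def go(dx,z,mm,op=0):
    p,R,st=cur(); Q,h=toolR(0,np.radians(20.5)); g=np.array([666.2,164.7,437.0])
    print(p,"t",st["t"],st["ft_force"],st["moment"],st["opening"],"offset in stand axes",h.T@(p-g))
    show(plan(p,R,[(g+h[:,0]*dx+[0,0,z],Q)],maxmm=mm,maxrad=.1),op)
if __name__=="__main__": go(*map(float,sys.argv[1:]))
E
python3 st.py -70 14 20
```

```text
[562.59 135.45 453.17] t 20.5 [ 0.85  0.41 -1.36] [-0.01  0.02  0.05] 0.1459799662044925 offset in stand axes [-107.29    8.89   16.17]
1.2, -4.7, 18.6, 0.008, 0.001, 0.004, 0,
1.1, -4.6, 18.6, 0.008, 0.001, 0.004, 0,
--
```

>>> {"api": "jog_arm", "payload": {"deltas": [1,-4.7,18.6,0.008,0.001,0.004,0,1,-4.6,18,0.008,0.001,0.004,0,0,0,0,0,0,0,0]}}

```text
t: 20.88
eef_pos: [598.4, 138.4, 451.6]
tcp_rot: [-0.521, 1.568, -0.166]
ft_force: [-0.9, -0.8, -1.2]
opening: 0.147
```

```bash
python3 st.py -50 14 10
python3 - <<'E'
from h import *
from cell import eyes
np.set_printoptions(precision=1,suppress=True)
p,R,st=cur(); H=np.stack([R[:,2],R[:,1],-R[:,0]],1); o=p-H[:,2]*356
for n in ("side","top"):
    d=eyes.read_camera(n); np.savez(n+"14.npz",**d)
    for k,q in (("mouth",(-21,0,-36.4)),("origin",(0,0,0)),("collar bot -x+y",(-11.5,11.5,125)),("collar bot +x+y",(11.5,11.5,125)),("collar bot -x-y",(-11.5,-11.5,125))):
        print(n,k,proj(d,o+H@np.array(q,float)))
a=load("side14");b=load("top14")
crop(a,"s14",235,235,80,100,7); crop(b,"t14",180,120,90,100,6)
E
```

```text
[598.41 138.43 451.55] t 20.875 [-0.85 -0.77 -1.22] [ 0.11  0.04 -0.02] 0.14692858426165237 offset in stand axes [-72.7   -0.87  14.55]
0.2, 0.3, 7.6, -0.001, 0.001, 0.000, 0,
0.2, 0.3, 7.6, -0.001, 0.001, 0.000, 0,
0.2, 0.3, 7.6, -0.001, 0.001, 0.000, 0,
--
side mouth [302.3 297.9]
side origin [292.4 289.3]
side collar bot -x+y [302.1 249.6]
side collar bot +x+y [289.1 252.5]
side collar bot -x-y [298.1 239.9]
top mouth [207.5 223.3]
top origin [206.1 206.4]
top collar bot -x+y [191.1 178.5]
top collar bot +x+y [192.3 168.5]
top collar bot -x-y [203.3 178.6]
```

View pics/s14.png

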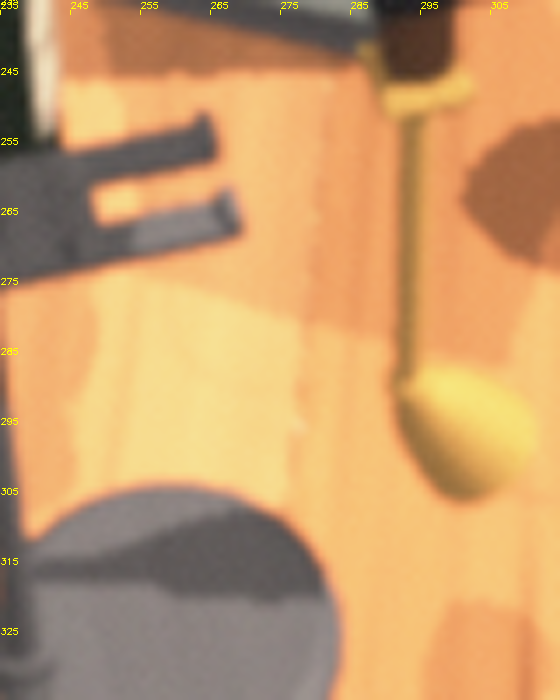

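View pics/t14.png

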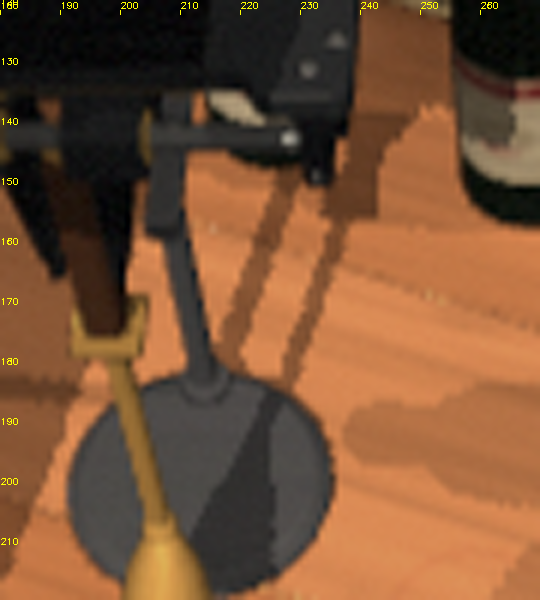

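The collar and bell match the predictions to about 1 px, so no meaningful slip. Sliding in slowly and watching the lateral offset; the clearance is only ±2.3 mm.

>>> {"api": "jog_arm", "payload": {"deltas": [0.2,0.4,7.6,-0.001,0.001,0,0,0.2,0.3,7.6,-0.001,0.001,0,0,0.2,0.3,7.6,0,0,0,0,0,0,0,0,0,0,0]}}

```text
t: 21.48
eef_pos: [619.1, 147.5, 451.9]
tcp_rot: [-1.247, 1.569, -0.891]
ft_force: [-0.7, -1.9, -2.4]
opening: 0.148
```

```bash
python3 st.py -20 13 8
```

```text
[619.07 147.5  451.9 ] t 21.475 [-0.65 -1.93 -2.41] [0.13 0.03 0.02] 0.148017159547832 offset in stand axes [-50.17   0.39  14.9 ]
0.5, -0.1, 7.5, -0.000, 0.000, 0.000, 0,
0.5, -0.1, 7.5, -0.000, 0.000, 0.000, 0,
0.5, -0.1, 7.5, -0.000, 0.000, 0.000, 0,
0.5, -0.1, 7.5, -0.000, 0.000, 0.000, 0,
--
```

>>> {"api": "jog_arm", "payload": {"deltas": [0.3,-0.2,7.5,0,0,0,0,0.3,-0.1,7.5,0,0,0,0,0.3,-0.1,7.5,0,0,0,0,0,0,0,0,0,0,0]}}

```text
t: 21.98
eef_pos: [641.9, 155.6, 450.6]
tcp_rot: [-1.484, 1.569, -1.128]
ft_force: [0.0, -0.3, -2.5]
opening: 0.144
```

```bash
python3 st.py -10 13 6
python3 - <<'E'
from h import *
from cell import eyes
d=eyes.read_camera("side"); np.savez("side15.npz",**d); crop(d,"s15",225,235,70,85,8)
E
```

```text
[641.9  155.63 450.63] t 21.975 [ 0.02 -0.26 -2.48] [ 0.09 -0.   -0.02] 0.14434456117619535 offset in stand axes [-25.94   0.01  13.63]
0.2, 0.0, 5.3, -0.000, 0.000, 0.000, 0,
0.2, 0.0, 5.3, -0.000, 0.000, 0.000, 0,
0.2, -0.0, 5.3, -0.000, 0.000, 0.000, 0,
--
```

View pics/s15.png

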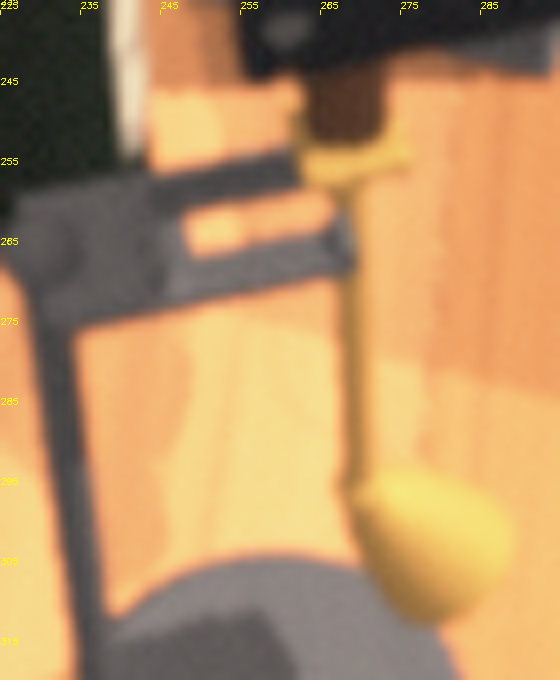

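The shank is at the slot mouth and the collar is above the upturned tips. Continuing.

>>> {"api": "jog_arm", "payload": {"deltas": [0,0,5.3,0,0,0,0,0,0,5.3,0,0,0,0,0,0,5.3,0,0,0,0,0,0,0,0,0,0,0]}}

```text
t: 22.52
eef_pos: [657.5, 161.4, 450.8]
tcp_rot: [-1.513, 1.569, -1.157]
ft_force: [-0.1, 0.3, -0.9]
opening: 0.143
```

```bash
python3 st.py 0 13 5
```

```text
[657.5  161.43 450.78] t 22.525 [-0.08  0.35 -0.94] [0.09 0.   0.01] 0.1429980466432654 offset in stand axes [-9.29 -0.01 13.78]
0.4, 0.0, 4.6, -0.001, 0.000, 0.001, 0,
0.4, 0.0, 4.6, -0.001, 0.000, 0.001, 0,
--
```

>>> {"api": "jog_arm", "payload": {"deltas": [0,0,4.6,0,0,0,0,0,0,4.2,0,0,0,0,0,0,0,0,0,0,0,4,0,0,0,0,0,0,4,0,0,0,0,0,0,0,0,0,0,0,0,0]}}

```text
t: 23.28
eef_pos: [666.1, 164.6, 442.0]
tcp_rot: [-2.008, 1.569, -1.651]
ft_force: [-0.8, 0.4, -2.2]
opening: 0.143
```

```bash
python3 st.py 0 0 3
python3 - <<'E'
from h import *
from cell import eyes
d=eyes.read_camera("side"); np.savez("side16.npz",**d); crop(d,"s16",215,205,90,145,4)
E
```

```text
[666.11 164.62 441.97] t 23.275 [-0.76  0.43 -2.18] [0.08 0.04 0.07] 0.14347364718939892 offset in stand axes [-0.11 -0.05  4.97]
2.5, 0.0, 0.1, -0.001, -0.000, 0.001, 0,
2.5, 0.0, 0.1, -0.001, -0.000, 0.001, 0,
--
```

View pics/s16.png

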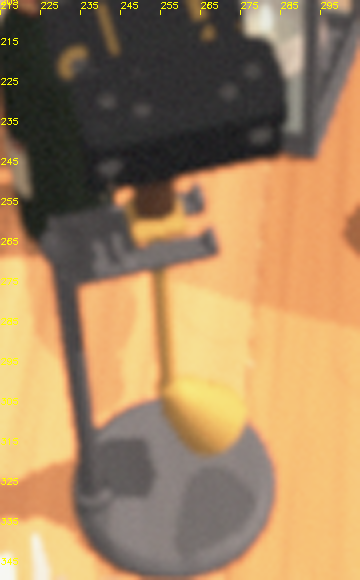

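Aligned about 5 mm above the seat. Lowering until the force changes.

>>> {"api": "jog_arm", "payload": {"deltas": [2,0,0,0,0,0,0,1.5,0,0,0,0,0,0,0,0,0,0,0,0,0]}}

```text
t: 23.7
eef_pos: [666.1, 164.6, 438.6]
tcp_rot: [-1.552, 1.569, -1.195]
ft_force: [0.2, 0.2, -1.3]
opening: 0.146
```

>>> {"api": "jog_arm", "payload": {"deltas": [1,0,0,0,0,0,0,1,0,0,0,0,0,0,0,0,0,0,0,0,0]}}

```text
t: 24.08
eef_pos: [666.0, 164.6, 437.1]
tcp_rot: [-1.139, 1.569, -0.782]
ft_force: [-0.5, 0.1, -1.1]
opening: 0.147
```

```bash
python3 st.py 0 0 3
```

```text
[666.05 164.58 437.08] t 24.075 [-0.48  0.06 -1.1 ] [0.08 0.01 0.05] 0.14656866316971734 offset in stand axes [-0.18 -0.06  0.08]
0.1, 0.1, 0.2, -0.001, 0.001, 0.001, 0,
--
```

>>> {"api": "jog_arm", "payload": {"deltas": [1,0,0,0,0,0,0,1,0,0,0,0,0,0,0,0,0,0,0,0,0]}}

```text
t: 24.45
eef_pos: [665.7, 164.5, 437.1]
tcp_rot: [-0.659, 1.568, -0.303]
ft_force: [0.0, -0.7, -2.1]
opening: 0.149
```

```bash
python3 st.py 0 0 3
python3 - <<'E'
from h import *
from cell import eyes
d=eyes.read_camera("side"); np.savez("side17.npz",**d); 
a=load("side3"); crop(a,"x",230,235,50,80,6); i=cv2.imread("pics/x.png"); crop(d,"y",230,235,50,80,6); j=cv2.imread("pics/y.png"); cv2.imwrite("pics/c17.png",np.hstack([i,j]))
E
```

```text
[665.69 164.55 437.13] t 24.45 [ 0.01 -0.66 -2.05] [ 0.08 -0.03 -0.04] 0.14940796260048567 offset in stand axes [-0.53  0.04  0.13]
0.1, -0.0, 0.5, -0.001, 0.002, 0.002, 0,
--
```

View pics/c17.png

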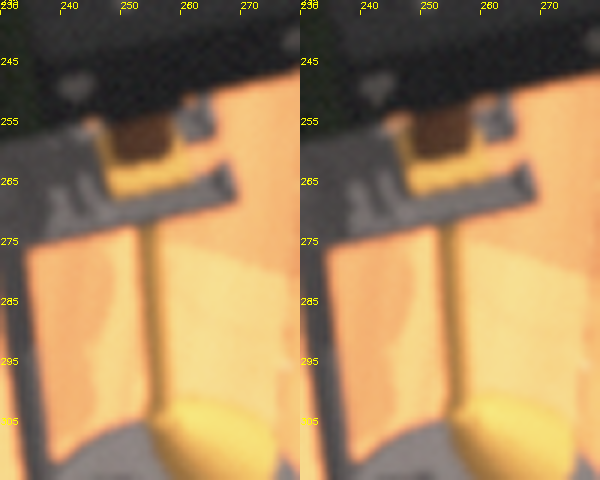

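>>> {"api": "jog_arm", "payload": {"deltas": [2,0,0.4,0,0.002,0.002,0,0,0,0,0,0,0,0]}}

```text
t: 24.75
eef_pos: [666.0, 164.4, 437.2]
tcp_rot: [-0.425, 1.568, -0.068]
ft_force: [-0.7, 0.1, -1.6]
opening: 0.149
```

```bash
python3 st.py 0 -2 3
```

```text
[665.98 164.45 437.21] t 24.75 [-0.69  0.13 -1.58] [ 0.05 -0.01 -0.03] 0.14877388853103185 offset in stand axes [-0.29 -0.16  0.21]
2.2, 0.2, 0.3, -0.001, 0.003, 0.001, 0,
--
```

>>> {"api": "jog_arm", "payload": {"deltas": [3,0,0.3,0,0.002,0,0]}}

```text
t: 24.88
eef_pos: [666.1, 164.5, 436.9]
tcp_rot: [-0.479, 1.567, -0.122]
ft_force: [-7.5, -1.0, 31.0]
opening: 0.142
```

```bash
python3 st.py 0 -2 3
python3 - <<'E'
from h import *
from cell import eyes
eyes.read_camera("top")
E
python3 st.py 0 -2 3
```

```text
[666.09 164.53 436.9 ] t 24.875 [-7.45 -0.95 31.04] [-0.15  1.81 -0.02] 0.14196020968380565 offset in stand axes [-0.16 -0.12 -0.1 ]
1.9, 0.1, 0.2, -0.001, 0.003, 0.002, 0,
--
[666.02 164.53 436.97] t 24.925 [-5.73 -1.92 19.63] [-0.13  1.16  0.04] 0.1438307627984784 offset in stand axes [-0.23 -0.1  -0.03]
2.0, 0.1, 0.2, -0.001, 0.003, 0.002, 0,
--
```

It is seated: the collar bears firmly on the arm. Relax, then open.

>>> {"api": "jog_arm", "payload": {"deltas": [0,0,0,0,0,0,0,0,0,0,0,0,0,0,0,0,0,0,0,0,0.3,0,0,0,0,0,0,0.6,0,0,0,0,0,0,1,0,0,0,0,0,0,1,0,0,0,0,0,0,1,0,0,0,0,0,0,1,0,0,0,0,0,0,1]}}

```text
t: 26.05
eef_pos: [666.3, 164.6, 435.8]
tcp_rot: [-0.501, 1.568, -0.145]
ft_force: [0.2, -1.0, 0.5]
opening: 0.828
```

```bash
python3 st.py 0 0 3
python3 - <<'E'
from h import *
from cell import eyes
d=eyes.read_camera("side"); np.savez("side18.npz",**d); 
a=load("side3"); crop(a,"x",225,235,60,90,6); i=cv2.imread("pics/x.png"); crop(d,"y",225,235,60,90,6); j=cv2.imread("pics/y.png"); cv2.imwrite("pics/c18.png",np.hstack([i,j]))
E
```

```text
[666.3  164.63 435.82] t 26.05 [ 0.2  -1.02  0.51] [ 0.05  0.06 -0.  ] 0.8279613876684978 offset in stand axes [ 0.07 -0.1  -1.18]
-1.2, 0.1, -0.1, -0.001, 0.003, 0.001, 0,
--
```

View pics/c18.png

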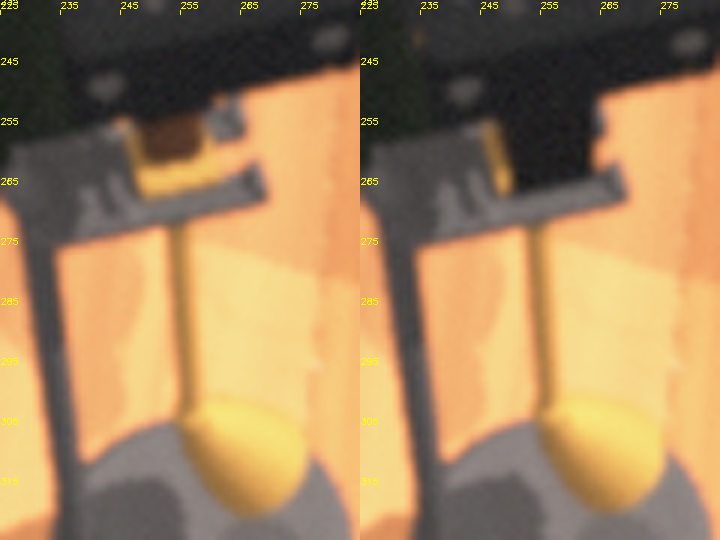

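The snuffer hangs in the same pixels as before and the jaws are open. Letting the opening finish, then going straight up.

>>> {"api": "jog_arm", "payload": {"deltas": [0,0,0,0,0,0,1,0,0,0,0,0,0,1,-10,0,0,0,0,0,1,-20,0,0,0,0,0,1,-30,0,0,0,0,0,1,-30,0,0,0,0,0,1,-30,0,0,0,0,0,1]}}

```text
t: 26.98
eef_pos: [665.9, 164.7, 560.1]
tcp_rot: [-1.3, 1.57, -0.944]
ft_force: [-0.0, -1.0, 0.0]
opening: 0.999
```

>>> {"api": "jog_arm", "payload": {"deltas": [0,0,-40,0,0,0,1,0,0,-50,0,0,0,1,0,0,-50,0,0,0,1,0,0,-40,0,0,0,1,0,0,0,0,0,0,1,0,0,0,0,0,0,1]}}

```text
t: 27.72
eef_pos: [491.1, 100.2, 566.2]
tcp_rot: [-0.34, 1.559, 0.016]
ft_force: [-0.1, -1.1, -0.3]
opening: 0.999
```

Run:
```python
from h import *
from cell import eyes
np.set_printoptions(precision=2,suppress=True)
p,R,st=cur(); print(p,st["t"],st["ft_force"],st["opening"])
for n in ("side","top"):
    d=eyes.read_camera(n); np.savez(n+"19.npz",**d)
    cv2.imwrite(f"pics/{n}19.png",d["image"][:,:,::-1])
    g0=cv2.cvtColor(load(n+"0")["image"],cv2.COLOR_RGB2GRAY);g1=cv2.cvtColor(d["image"],cv2.COLOR_RGB2GRAY)
    pts={"side":((243,157),(262,126),(305,211),(279,212),(334,256),(251,221),(255,258),(265,312)),"top":((386,182),(332,245),(260,278),(367,240),(194,117),(201,147),(210,192),(295,190))}[n]
    for (u,v) in pts:
        T=g0[v-8:v+9,u-8:u+9];S=g1[v-13:v+14,u-13:u+14]
        r=cv2.matchTemplate(cv2.resize(S,None,fx=4,fy=4,interpolation=2),cv2.resize(T,None,fx=4,fy=4,interpolation=2),cv2.TM_CCOEFF_NORMED)
        _,mx,_,l=cv2.minMaxLoc(r); print(n,(u,v),(l[0]-20)/4,(l[1]-20)/4,"%.2f"%mx)
```

```text
[491.09 100.17 566.2 ] 27.725 [-0.11 -1.08 -0.32] 0.9994281632113458
side (243, 157) 0.0 0.0 1.00
side (262, 126) 0.0 0.0 1.00
side (305, 211) 0.0 0.0 1.00
side (279, 212) 0.0 0.0 1.00
side (334, 256) 0.0 0.0 0.99
side (251, 221) -0.25 -0.75 0.88
side (255, 258) 0.0 -0.25 0.91
side (265, 312) -0.5 -0.5 1.00
top (386, 182) 0.0 0.0 1.00
top (332, 245) 0.0 0.0 1.00
top (260, 278) 0.0 0.0 1.00
top (367, 240) 0.0 0.0 1.00
top (194, 117) 5.0 -5.0 0.33
top (201, 147) -5.0 1.0 0.33
top (210, 192) 0.5 0.25 0.99
top (295, 190) 0.0 0.0 0.99
```

View pics/side19.png

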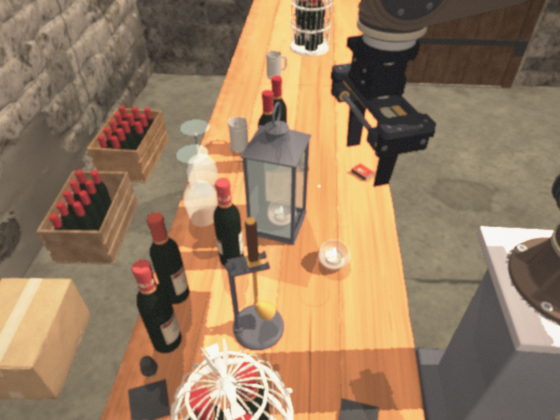

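View pics/top19.png

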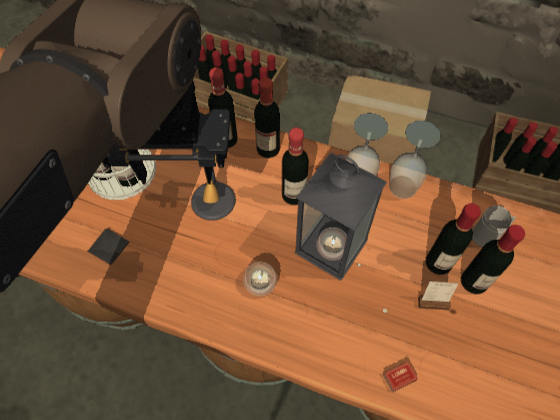

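The snuffer hangs upright in the stand, with grip top and bell within 0.75 px of the start. The lantern, candle, votive and near bottle show no shift, and the arm is clear. Handing in.

```bash
python3 -c "
from cell import env
print(env.job_done()); print(env.state()['t'])"
```

```text
the job is handed in; nothing more can be done
None
the job is handed in; nothing more can be done
```

I snuffed the tealight, hung the snuffer back in its stand and let go, then handed the job in at about 28 s; it gave no verdict.

**Snuffing:** I entered the lantern from the front and lowered the bell to the wax. It was about 1° off level and within about 1.5 mm of my estimate of the candle's axis. It stayed there for over a second, touching with about 3 N.

**What went wrong:**
- **First entry into the lantern:** something on the tool, most likely the collar, touched the roof's front edge with about 3–4 N. That tipped the lantern back slightly, its roof moving about 3 mm. The side picture showed a gap there and I computed about 13 mm of clearance, so I can't fully explain the contact. I backed off, the lantern returned to its place (0.0 px), and I went in again lower with 34° of lean without touching.
- **Seating the snuffer:** the collar was already on the stand's arm, but the small downward steps showed no force. One larger step then pressed it on with a brief 31 N before I relaxed and opened the jaws.

**Last checks:** the lantern, its candle and glass, the bar votive and the near bottle had moved 0.0 px from the start. The snuffer hangs upright within 0.75 px (about 2 mm) of where it hung before. The top view of its grip and collar was blocked by the arm, so only the side view confirms those. The gripper is open and well clear.

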